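# Pack the optical-bench mounts into their half-covered case

## Robot

A 6-joint arm with a two-finger parallel gripper is mounted at the origin on the work surface. World frame = base frame: x ahead of the robot, y to its left, z up, the work surface at z = 0. Lengths are in m, angles in rad, forces in N, time in s.
With the tool pointing down it reaches from about 0.35 to 0.775 m from the base axis. Payload 5.5 kg.
Tool frame: the origin (TCP) lies at the very end of the fingers, on their centre line; the grasp point (between the pads) lies 19 mm behind it; y points along the fingers, z is the direction in which the jaws open and shut, and the axes are right-handed (so a half turn about y gives the same grasp; the last joint's range is limited). The gripper opens to 85 mm and grips with 20 to 120 N. Pads are 22 mm wide; open, the fingers measure 114 mm over their backs; the gripper's body (76 mm by 85 mm) begins 54 mm behind the grasp point. The pads swing forward as they close: fully open they stand 13 mm farther back than shut.
Start: joints at [-1.392, 0.313, 0.046, 1.304, 0, 1.431], TCP at [0.18, -0.546, 0.231] pointing down, gripper open.
Joint ranges: [-2.76, 2.76], [-0.86, 1.69], [-1.03, 1.26], [-2.2, 2.34], [-1.47, 1.5], [-3.14, 3.14]. Speed limits (rad/s): [2.57, 2.57, 3.14, 3.14, 3.14, 3.14].

## Interface

Orientations are given as a unit quaternion [w, x, y, z].
In Python, from workcell import env gives the robot as it stands.
- The arm moves only by the shell command python3 -m inch 'ROWS' [OPENING] [FORCE]. ROWS is JSON, a list that holds one entry, the list of rows, each a list of 4 numbers: the shift along the tool's x, y, z in mm, then the turn about the tool's y in degrees. In form: [[[tx, ty, tz, spin], ...]]. A call has 1 to 10 rows; each row is the pose to reach, as a shift and turn from the pose commanded when the call began, along the tool's axes at that moment; what a row does not reach only later rows make up. A row lasts 1/10 s, in which the tool goes at most 50 mm and 8.59 degrees, less where a joint would pass 70% of its speed; a pose out of reach is approached as far as the arm can. A call with a gripper value outside its range is refused whole. OPENING is the finger opening in mm, from 0 to 85.4, set as the call begins (- or left out, the last holds). The fingers move at their own pace and stop on an object; FORCE is the grip in N (left out, the last holds). Time passes only in rows, so rows that repeat a pose let the fingers close. It gives the time, the measured TCP pose, the force and the opening at its end, in the units of the state.
- env.get_state(): the state, without advancing time (a new reading comes with each control period).
- env.read_camera(name): name is "side" or "top" or "wrist"; returns the picture (420x560x3 uint8, blue, green, red); there is no depth.
- env.camera_model(name): a dict with "fx", "fy", "cx", "cy" (pixels), "R" (3x3) and "t" (3): a world point X has camera coordinates R X + t; the wrist camera has in their place "mount" (4x4, takes a point from camera to tool coordinates, whose origin is the TCP and whose axes are the tool frame's). Camera axes: x right, y down, z forward; pixel columns grow to the right and rows downward; lengths in m; the calibration is good to about 2 mm. The wrist camera is an equidistant fisheye: a pixel r from the principal point sees the ray r / f radians off the axis. A picture is of the moment at which its call begins: read the wrist's pose just before it. camera_model takes no time and is no camera call.
- env.hand_in(): hands the job in, once; it reports no verdict.
The state is a dict: "clock": time; "joint_pos": joint angles; "qvel": joint speeds; "tau": joint torques, N m; "tcp_pos": TCP position; "orientation": TCP orientation; "wrist_force": force on the tool from outside, world axes, zero at the start; "ft_torque": the same for the moment, N m; "finger_gap": finger opening in m.
Only numpy, scipy, OpenCV 4.12 (cv2) and the standard library are available. Lean on these libraries where they do the work, as an engineer would, in place of code of your own. Each camera call takes 0.05 s, during which the arm holds its last target.

## Task

Class is over: put the three dark metal optical-bench mounts away in their wooden case, all standing flat on its floor, with the long toe fully under the fixed cover board, then the stepped mount lapped over its heel, then the hooked mount lapped over the next heel in the gap that is left. It is a tight fit that works in one order only, so feel each piece home instead of forcing it, let go of everything, and leave the glassware and jars where they are.

Things in the scene. Friction and masses are not known exactly. Their poses are not given: they have to be found in the camera images.
- case: Wooden case fixed to the bench, outer 211 x 82 x 42 high; origin: centre of underside, x along its length, z up. Walls and floor 8 thick: inside 195 long (x -97.5 to 97.5), 66 wide, 34 deep, inner floor at z = 8, rim at z = 42. The mounts end to end take 192 of the 195, so each must be pushed up close towards the -x end.
- cover_edge (a point): Middle of the lower free edge of the fixed wooden cover board, at case x = -19.5, z = 34. The board roofs the -x end of the case (x -97.5 to -19.5, full width); underside 26 above the inner floor, 8 thick, top flush with the rim. The opening left is 117 long, shorter than the toe mount, which must go in tilted, toe tip first.
- toe_mid (a point): Dark cast metal, 80 tall. Point: on the axis of its upright grip post (y 36, x 30; from 16 to 80 above the underside), 40 above the underside. Axes as the case's when packed. Long mount, 126 x 60: toe 16 high reaches to x -97, heel 12 high to x +29 from the post axis (post x -15 to 15). Toe lies under the cover, tip at the -x wall. Packed: post axis at case x -0.5 to 2.5. 0.3 kg.
- step_mid (a point): Dark cast metal, 80 tall. Point: on the axis of its upright grip post (y 36, x 30; from 34 to 80 above the underside), 40 above the underside. Axes as the case's when packed. Base x -15 to 15, 60 wide, 34 high; lip x -27 to -15 (height 14 to 34) laps over the toe mount's heel; heel x 15 to 27, 12 high. Packed: base against that heel, post axis at case x 43.5 to 46.5. 0.28 kg.
- hook_mid (a point): Dark cast metal, 80 tall. Point: on the axis of its upright grip post (y 36, x 24; from 34 to 80 above the underside), 40 above the underside. Axes as the case's when packed. Leg x -12 to 12, 60 wide, 34 high; lip x -23 to -12 (height 14 to 34) laps over the step mount's heel; +x side flat, no heel. Packed: last, at the +x wall, post axis at case x 82.5 to 85.5. 0.2 kg.
- beaker: Bystander: small clear glass beaker, 68 wide, 90 tall (mm); origin: centre of its underside. Leave it alone.
- beaker2: Bystander: large clear glass beaker, 84 wide, 110 tall (mm); origin: centre of its underside. Leave it alone.
- dish: Bystander: shallow glass dish, 90 wide, 18 tall (mm); origin: centre of its underside. Leave it alone.
- amber: Bystander: brown glass jar, 52 wide, 110 tall (mm); origin: centre of its underside. Leave it alone.
- amber2: Bystander: brown glass jar, 44 wide, 100 tall (mm); origin: centre of its underside. Leave it alone.

How it is judged:
At the end, for the whole second after the job is handed in: All three mounts are upright in the case and at rest: undersides within 3 mm of the inner floor, each post's axis within about -2 to +5 mm of its closed-up place along the case and within 4 mm of its centre line, tilt under 0.06 rad, turned less than 0.07 rad from the case's length (x of toe_mid in the frame of case between -0.0025 and 0.0045 m and y of toe_mid in the frame of case between -0.004 and 0.004 m and z of toe_mid in the frame of case between 0.045 and 0.051 m and angle between each of toe_mid, step_mid, hook_mid's own z axis and vertical below 0.06 rad and angle between the x axis of each of toe_mid, step_mid, hook_mid and the x axis of case, either way round below 0.07 rad and linear speed of each of toe, step, hook below 0.02 m/s and x of step_mid in the frame of case between 0.0415 and 0.0485 m and y of step_mid in the frame of case between -0.004 and 0.004 m and z of step_mid in the frame of case between 0.045 and 0.051 m and x of hook_mid in the frame of case between 0.0805 and 0.0875 m and y of hook_mid in the frame of case between -0.004 and 0.004 m and z of hook_mid in the frame of case between 0.045 and 0.051 m); the robot touches nothing.
It fails at once if a beaker, dish or jar is knocked, shifted more than 30 mm or tipped (distance of any of beaker, beaker2, dish, amber, amber2 from where it was at the start of the episode above 0.03 m or angle between any of beaker, beaker2, dish, amber, amber2's own z axis and vertical above 0.5 rad).
It fails at once if a mount is forced into the case with more than 100 N (contact force between any of toe, step, hook and case above 100 N).
It also fails if it takes over 72 s, if anything falls off the work surface, if the arm or the gripper's body presses on something with over 40 N, if the wrist force passes 120 N, or if a joint passes its speed limit or range.

## Working session

There is one attempt and no reset: what is moved stays moved. The work goes in short steps, Python scripts to look and compute and a shell command to move; the robot and the scene stay as the last step left them, time stands still between calls to the robot, and variables do not carry over. Pictures are saved under pics/ and viewed, and the job is handed in when it is done.

```bash
ls && mkdir -p pics && python3 - <<'E'
from workcell import env
import cv2
s=env.get_state();print(s)
for n in ("side","top","wrist"):
    print(n,env.camera_model(n))
    cv2.imwrite(f"pics/{n}0.png",env.read_camera(n))
E
```

```text
pics
{'clock': 0.0, 'joint_pos': array([-1.39161910e+00,  3.13991421e-01,  4.49752927e-02,  1.30360716e+00,
        4.82113713e-06,  1.43122252e+00]), 'qvel': array([ 2.69886950e-04, -1.54847890e-03, -7.85215147e-05,  1.55982041e-03,
       -3.24297039e-04,  1.65363319e-03]), 'tau': array([-1.50832500e-03, -4.80634654e+01,  2.98526680e+01,  1.92530744e-02,
       -3.50912742e-04,  1.61718685e-05]), 'tcp_pos': array([ 0.18010766, -0.54552122,  0.23041248]), 'orientation': array([ 0.11220789, -0.11223006,  0.69879087, -0.69749919]), 'wrist_force': array([0.18306881, 0.40757955, 0.56444437]), 'ft_torque': array([-0.06570761,  0.01640214, -0.00514536]), 'finger_gap': 0.08548203670378296}
side {'fx': 535.3052128311357, 'fy': 535.3052128311357, 'cx': 277.5123723557973, 'cy': 203.13954390034914, 'R': array([[ 0.98443944, -0.17348398,  0.02796968],
       [-0.05740008, -0.46790341, -0.88191362],
       [ 0.166085  ,  0.86658508, -0.47058056]]), 't': array([-0.56792489,  0.10196404,  1.64506934])}
top {'fx': 459.95809436977225, 'fy': 459.95809436977225, 'cx': 275.3732088975279, 'cy': 208.08405756024456, 'R': array([[-2.30055943e-02, -9.99734927e-01, -9.04216671e-04],
       [-9.97924499e-01,  2.30183275e-02, -6.01402560e-02],
       [ 6.01451280e-02, -4.81222361e-04, -9.98189527e-01]]), 't': array([0.02765382, 0.55142251, 1.57670387])}
wrist {'fx': 325.19226210127806, 'fy': 325.19226210127806, 'cx': 278.3361334487042, 'cy': 213.96943682309063, 'mount': array([[-1.28291603e-04,  9.61925174e-01,  2.73312904e-01,
        -7.00428295e-02],
       [-1.10355099e-03, -2.73312876e-01,  9.61924557e-01,
        -1.43396377e-01],
       [ 9.99999383e-01, -1.78207882e-04,  1.09659722e-03,
         1.30612947e-03],
       [ 0.00000000e+00,  0.00000000e+00,  0.00000000e+00,
         1.00000000e+00]])}
```

View pics/side0.png

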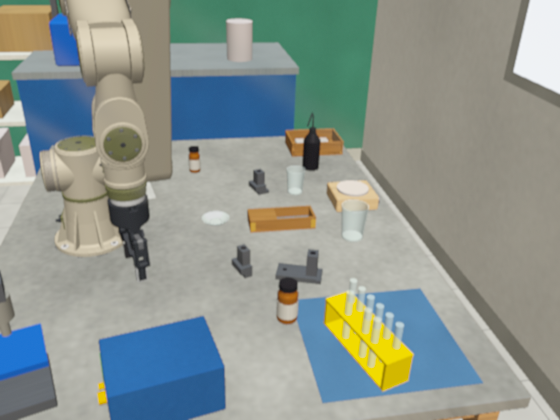

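View pics/top0.png

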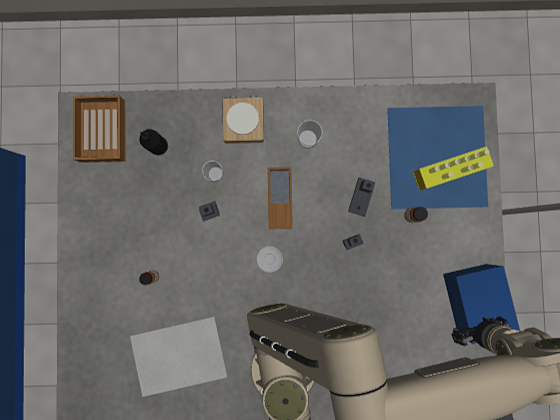

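View pics/wrist0.png

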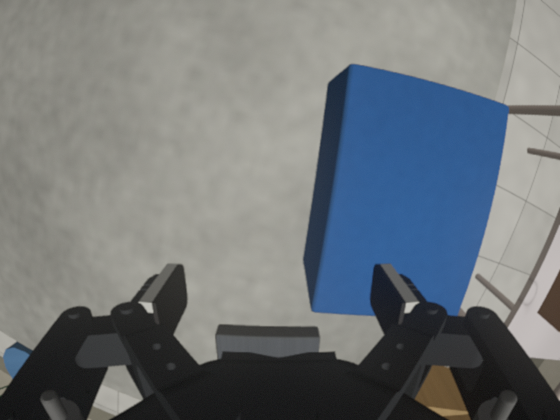

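```bash
python3 - <<'E'
import cv2,numpy as np
a=cv2.imread('pics/top0.png')[140:260,190:390]
cv2.imwrite('pics/topc.png',cv2.resize(a,None,fx=4,fy=4,interpolation=cv2.INTER_CUBIC))
a=cv2.imread('pics/side0.png')[150:300,200:400]
cv2.imwrite('pics/sidec.png',cv2.resize(a,None,fx=4,fy=4,interpolation=cv2.INTER_CUBIC))
E
```

```text
(no output)
```

View pics/topc.png

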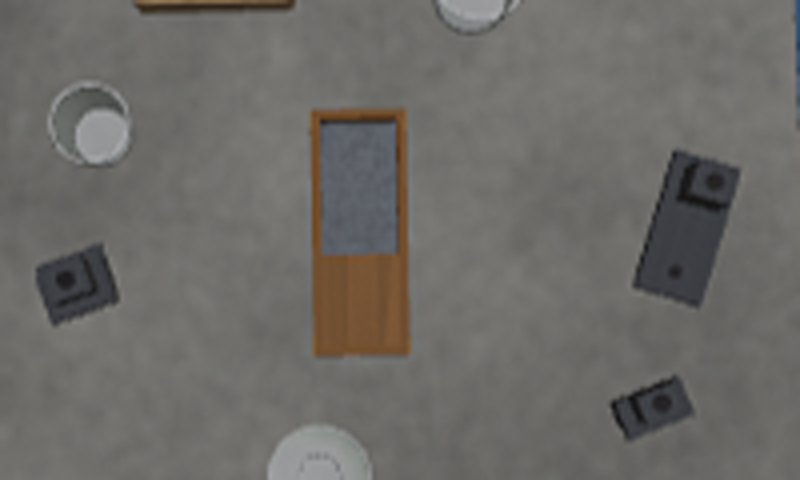

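View pics/sidec.png

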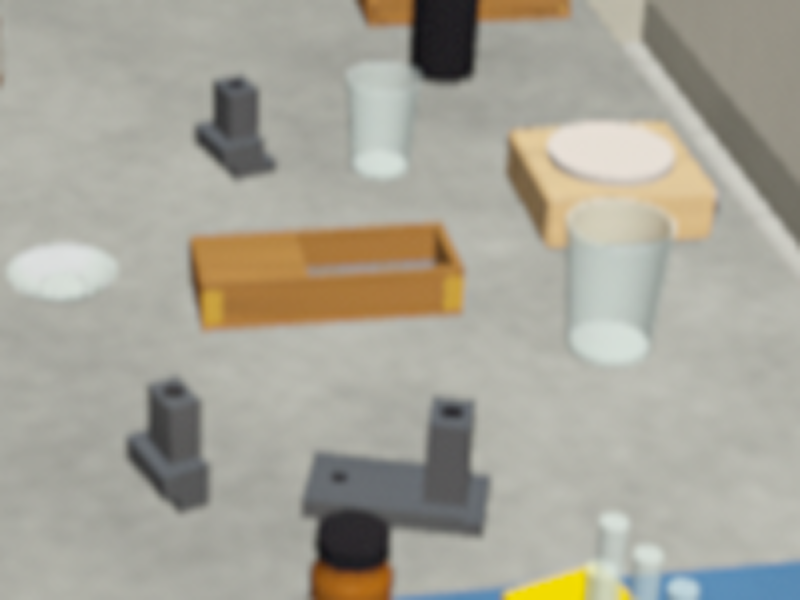

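```bash
cat > h.py <<'E'
import numpy as np, cv2
from workcell import env
from scipy.spatial.transform import Rotation as Ro
def ray(name,uv,state=None):
    m=env.camera_model(name); uv=np.atleast_2d(np.array(uv,float))
    d=(uv-[m['cx'],m['cy']])/[m['fx'],m['fy']]
    if name!='wrist':
        d=np.c_[d,np.ones(len(d))]@m['R']; o=-m['R'].T@m['t']
    else:
        th=np.linalg.norm(d,axis=1,keepdims=True)
        d=np.c_[d/np.maximum(th,1e-9)*np.sin(th),np.cos(th)]
        q=np.array(state['orientation'],float); Rw=Ro.from_quat([q[1],q[2],q[3],q[0]]).as_matrix()
        M=np.array(m['mount']); d=d@(Rw@M[:3,:3]).T; o=Rw@M[:3,3]+state['tcp_pos']
    return o,d
def onplane(name,uv,z,state=None):
    o,d=ray(name,uv,state); k=(z-o[2])/d[:,2]; return o+d*k[:,None]
def R(s):
    q=np.array(s['orientation'],float); return Ro.from_quat([q[1],q[2],q[3],q[0]]).as_matrix()
def show(s):
    r=R(s); print('t',round(float(s['clock']),2),'tcp mm',np.round(s['tcp_pos']*1000,1),'toolx',np.round(r[:,0],3),'tooly',np.round(r[:,1],3),'z',np.round(r[:,2],3),'F',np.round(s['wrist_force'],1),'T',np.round(s['ft_torque'],2),'gap',round(float(s['finger_gap'])*1000,1),'j6',round(float(s['joint_pos'][5]),2))
def delta(s,world_mm):
    "world shift (mm) -> tool axes"
    return np.round(R(s).T@np.array(world_mm,float),1)
E
python3 - <<'E'
from h import *
f=lambda l:np.array(l)/4+[190,140]-0.375
print('case',onplane('top',f([(311,109),(407,109),(409,355),(314,355)]),.042).round(4))
print('toe',onplane('top',f([(675,150),(740,165),(697,306),(634,288)]),.014).round(4))
print('toepost',onplane('top',f([(712,181)]),.08).round(4))
print('hookpost',onplane('top',f([(661,403)]),.08).round(4))
print('steppost',onplane('top',f([(66,279)]),.08).round(4))
print('amber',onplane('top',[(415,214)],.1),'b1',onplane('top',[(212,171)],.09),'dish',onplane('top',[(270,260)],.0))
show(env.get_state())
E
```

```text
case [[ 0.6925  0.0391  0.042 ]
 [ 0.6906 -0.0431  0.042 ]
 [ 0.48   -0.0395  0.042 ]
 [ 0.4819  0.0412  0.042 ]]
toe [[ 0.6534 -0.2766  0.014 ]
 [ 0.639  -0.3327  0.014 ]
 [ 0.5171 -0.291   0.014 ]
 [ 0.534  -0.237   0.014 ]]
toepost [[ 0.6185 -0.2944  0.08  ]]
hookpost [[ 0.4349 -0.2458  0.08  ]]
steppost [[0.5491 0.2453 0.08  ]]
amber [[ 0.51690267 -0.44227699  0.1       ]] b1 [[0.6756809  0.22253257 0.09      ]] dish [[0.37257386 0.03777309 0.        ]]
t 0.15 tcp mm [ 180.1 -545.7  230.6] toolx [-0.95  -0.313 -0.   ] tooly [-0.     0.001 -1.   ] z [ 0.313 -0.95  -0.001] F [ 0.5 -0.3  0.1] T [-0.03 -0.02 -0.04] gap 85.4 j6 1.43
```

```bash
python3 -m inch '[[[-30,0,-7,4],[-80,0,-19,10],[-130,0,-31,17],[-180,0,-43,24],[-230,0,-55,30],[-280,0,-67,37],[-330,0,-79,37],[-380,0,-91,37],[-430,0,-103,37],[-480,0,-115,37]]]' && python3 -m inch '[[[0,0,0,0],[0,0,0,0]]]' && python3 - <<'E'
from h import *
s=env.get_state();cv2.imwrite('pics/w1.png',env.read_camera('wrist'));show(s)
E
```

```text
clock: 1.15
tcp_pos: [0.5906, -0.2917, 0.231]
orientation: [0.115, -0.115, -0.698, 0.698]
wrist_force: [0.2, -0.3, 0.5]
finger_gap: 0.0854
clock: 1.35
tcp_pos: [0.5897, -0.2919, 0.2302]
orientation: [-0.115, 0.114, 0.698, -0.698]
wrist_force: [0.1, -0.6, 0.2]
finger_gap: 0.0856
t 1.35 tcp mm [ 589.7 -291.9  230.2] toolx [-0.948  0.319  0.002] tooly [-0.002  0.001 -1.   ] z [-0.319 -0.948 -0.   ] F [ 0.1 -0.6  0.2] T [ 0.05 -0.01 -0.01] gap 85.6 j6 2.88
```

View pics/w1.png

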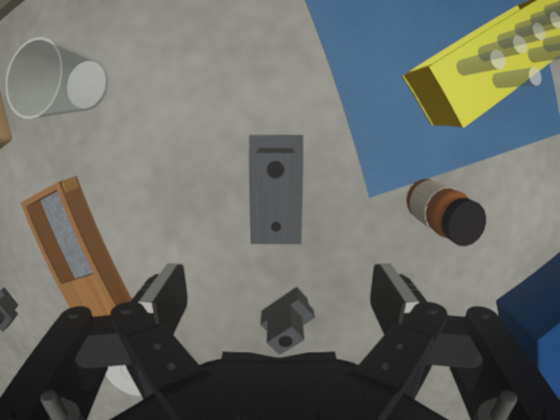

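```bash
python3 - <<'E'
from h import *
s=env.get_state()
a=cv2.imread('pics/w1.png')
c=a[110:260,220:330]
cv2.imwrite('pics/w1c.png',cv2.resize(c,None,fx=5,fy=4*1.0,interpolation=cv2.INTER_CUBIC))
c=a[270:370,230:350];cv2.imwrite('pics/w1h.png',cv2.resize(c,None,fx=6,fy=6,interpolation=cv2.INTER_CUBIC))
print(onplane('wrist',[(275.5,169)],.08,s).round(4))
P=onplane('wrist',[(249,134.5),(303,134.5),(301.5,243.5),(251,243.5)],.014,s);print(P.round(4))
print('top obs',onplane('wrist',[(285,341)],.08,s))
print('case',onplane('wrist',[(75,177),(22,202)],.042,s))
E
```

```text
[[ 0.6175 -0.3007  0.08  ]]
[[ 0.6549 -0.2822  0.014 ]
 [ 0.6358 -0.3383  0.014 ]
 [ 0.5152 -0.298   0.014 ]
 [ 0.5344 -0.2412  0.014 ]]
top obs [[ 0.43355398 -0.24915495  0.08      ]]
case [[ 0.68658178 -0.07240752  0.042     ]
 [ 0.69154558  0.03256285  0.042     ]]
```

View pics/w1c.png

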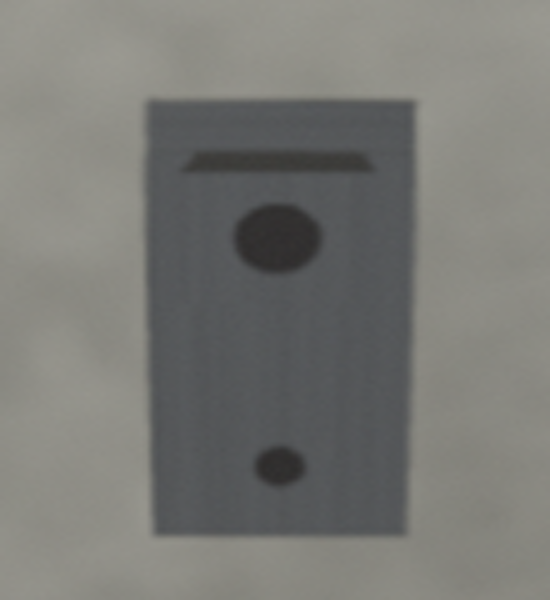

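View pics/w1h.png

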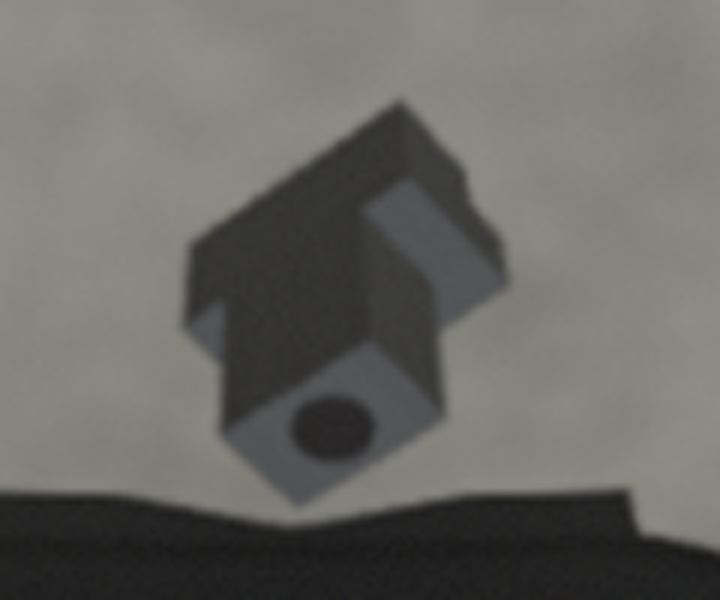

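```bash
python3 -m inch '[[[-10,0,0,-8.5],[-20,0,0,-17],[-30,0,0,-25.5],[-30,0,0,-34],[-30,0,0,-42.5],[-30,0,0,-51],[-30,0,0,-59.5],[-30,0,0,-68],[-30,0,0,-76.5],[-30,0,0,-85]]]' && python3 -m inch '[[[0,0,0,-8.5],[0,10,0,-17],[0,25,0,-25.5],[0,40,0,-34],[0,60,0,-42.5],[0,70,0,-51],[0,80,0,-59.5],[0,80,0,-68],[0,80,0,-76.5],[0,80,0,-85]]]' && python3 -m inch '[[[0,0,0,-5],[0,0,0,-10],[0,0,0,-10],[0,0,0,-10]]]' && python3 - <<'E'
from h import *
s=env.get_state();cv2.imwrite('pics/w2.png',env.read_camera('wrist'));show(s)
E
```

```text
clock: 2.4
tcp_pos: [0.6158, -0.3045, 0.2316]
orientation: [-0.387, 0.388, -0.592, 0.592]
wrist_force: [0.0, 0.0, -0.2]
finger_gap: 0.0851
clock: 3.4
tcp_pos: [0.6157, -0.3045, 0.1515]
orientation: [-0.685, 0.685, -0.175, 0.174]
wrist_force: [-0.1, -0.7, 0.3]
finger_gap: 0.0853
clock: 3.8
tcp_pos: [0.6165, -0.304, 0.1516]
orientation: [-0.697, 0.698, -0.117, 0.117]
wrist_force: [0.5, 0.2, 0.2]
finger_gap: 0.0855
t 3.8 tcp mm [ 616.5 -304.   151.6] toolx [ 0.946 -0.325  0.   ] tooly [-0. -0. -1.] z [ 0.325  0.946 -0.   ] F [0.5 0.2 0.2] T [-0.03  0.01  0.03] gap 85.5 j6 -0.24
```

View pics/w2.png

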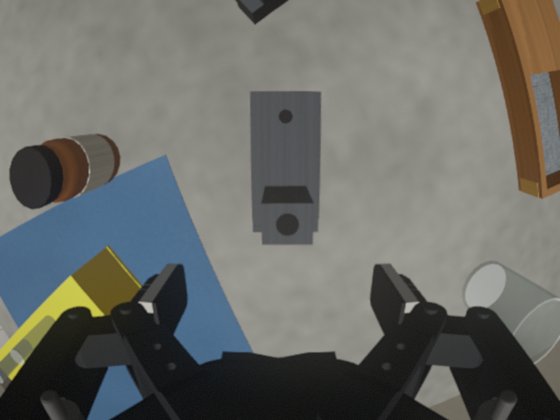

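```bash
python3 - <<'E'
from h import *
s=env.get_state()
p=onplane('wrist',[(287.5,224)],.08,s)[0]
P=onplane('wrist',[(250,91.5),(321.5,91.5)],.016,s)
print(p,P, P.mean(0)-p, np.degrees(np.arctan2(*(P[1]-P[0])[:2])))
for q in (p-s['tcp_pos'],P.mean(0)-s['tcp_pos']): print(R(s).T@q)
E
```

```text
[ 0.61906418 -0.29861065  0.08      ] [[ 0.51788489 -0.29604074  0.016     ]
 [ 0.53717131 -0.23873973  0.016     ]] [-0.09153608  0.03122042 -0.064     ] 18.60224480459254
[0.00059306 0.07154819 0.00561217]
[-0.0961227   0.13554511  0.00545922]
```

```bash
python3 -m inch '[[[1,15,5,0],[1,45,5,0],[1,80,5,0],[1,103,5,0],[1,110,5,0],[1,110,5,0]]]' && python3 -m inch '[[[0,0,0,0],[0,0,0,0],[0,0,0,0],[0,0,0,0],[0,0,0,0],[0,0,0,0]]]' 30 20 && python3 - <<'E'
from h import *
show(env.get_state())
E
```

```text
clock: 4.45
tcp_pos: [0.6191, -0.2981, 0.0402]
orientation: [0.698, -0.697, 0.116, -0.115]
wrist_force: [1.1, -0.0, 0.5]
finger_gap: 0.0855
clock: 5.05
tcp_pos: [0.6208, -0.299, 0.0428]
orientation: [-0.697, 0.698, -0.114, 0.116]
wrist_force: [-1.3, 0.3, 6.5]
finger_gap: 0.0359
t 5.05 tcp mm [ 620.8 -299.    42.8] toolx [ 0.947 -0.321  0.002] tooly [ 0.002 -0.001 -1.   ] z [ 0.321  0.947 -0.001] F [-1.3  0.3  6.5] T [0.07 0.13 0.03] gap 35.9 j6 -0.24
```

```bash
python3 -m inch '[[[0,-5,0,0],[0,-20,0,0],[0,-40,0,0],[0,-60,0,0],[0,-80,0,0],[0,-100,0,0],[0,-110,0,0],[0,-110,0,0],[0,-110,0,0]]]' && python3 - <<'E'
from h import *
s=env.get_state();cv2.imwrite('pics/w3.png',env.read_camera('wrist'));show(s)
a=env.read_camera('side')[150:350,180:400];cv2.imwrite('pics/s3.png',cv2.resize(a,None,fx=3,fy=3,interpolation=cv2.INTER_CUBIC))
E
```

```text
clock: 5.95
tcp_pos: [0.6197, -0.2981, 0.1502]
orientation: [0.698, -0.697, 0.116, -0.115]
wrist_force: [-0.2, 0.4, -4.6]
finger_gap: 0.0355
t 5.95 tcp mm [ 619.7 -298.1  150.2] toolx [ 0.947 -0.321 -0.001] tooly [-0.001  0.001 -1.   ] z [0.321 0.947 0.   ] F [-0.2  0.4 -4.6] T [-0.06 -0.12  0.05] gap 35.5 j6 -0.24
```

View pics/w3.png

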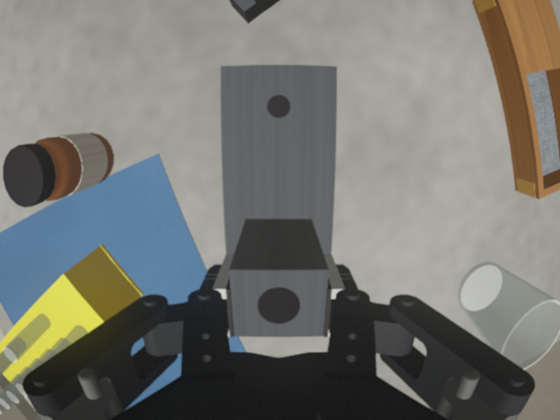

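View pics/s3.png

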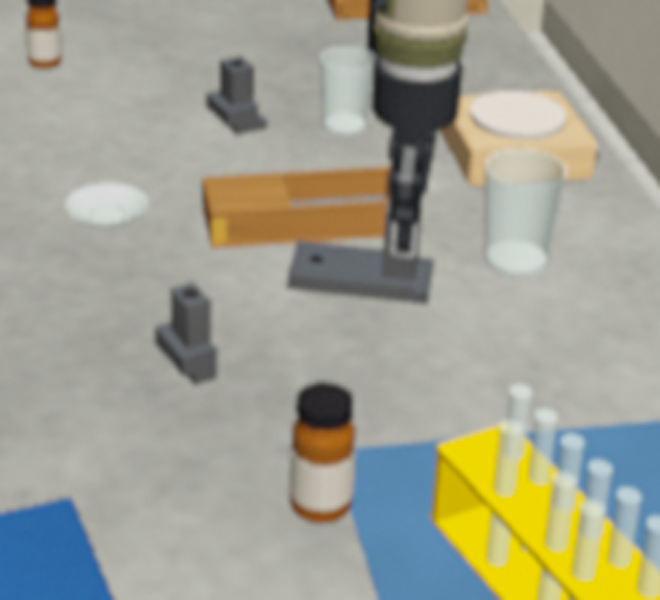

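```bash
python3 -m inch '[[[-2,-5,10,-2],[-7,-15,38,-5],[-14,-20,78,-8],[-22,-20,122,-11],[-30,-20,168,-14],[-38,-20,212,-17],[-44,-20,250,-19],[-49,-20,278,-19],[-52,-20,293,-19],[-52,-20,297,-19]]]' 30 60 && python3 -m inch '[[[0,0,0,0],[0,0,0,0]]]' && python3 - <<'E'
from h import *
s=env.get_state();cv2.imwrite('pics/w4.png',env.read_camera('wrist'));show(s)
a=env.read_camera('side')[100:300,180:400];cv2.imwrite('pics/s4.png',cv2.resize(a,None,fx=3,fy=3,interpolation=cv2.INTER_CUBIC))
E
```

```text
clock: 7.05
tcp_pos: [0.6659, 0.0019, 0.1711]
orientation: [0.707, -0.707, -0.003, 0.003]
wrist_force: [0.6, 0.1, -4.2]
finger_gap: 0.0352
clock: 7.25
tcp_pos: [0.6661, -0.0018, 0.1711]
orientation: [-0.707, 0.707, 0.001, -0.001]
wrist_force: [0.6, -0.6, -3.7]
finger_gap: 0.0356
t 7.25 tcp mm [666.1  -1.8 171.1] toolx [ 1.     0.003 -0.   ] tooly [-0.    -0.001 -1.   ] z [-0.003  1.    -0.001] F [ 0.6 -0.6 -3.7] T [-0.03 -0.09  0.01] gap 35.6 j6 -0.13
```

View pics/w4.png

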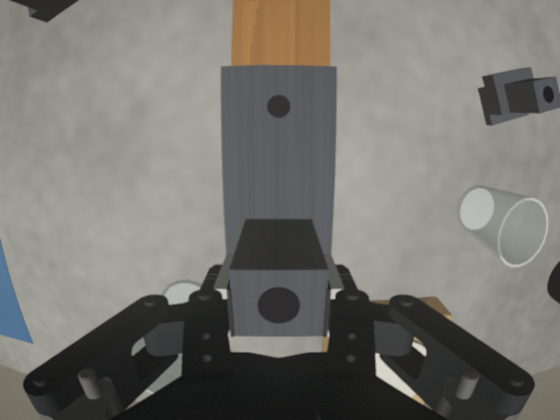

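View pics/s4.png

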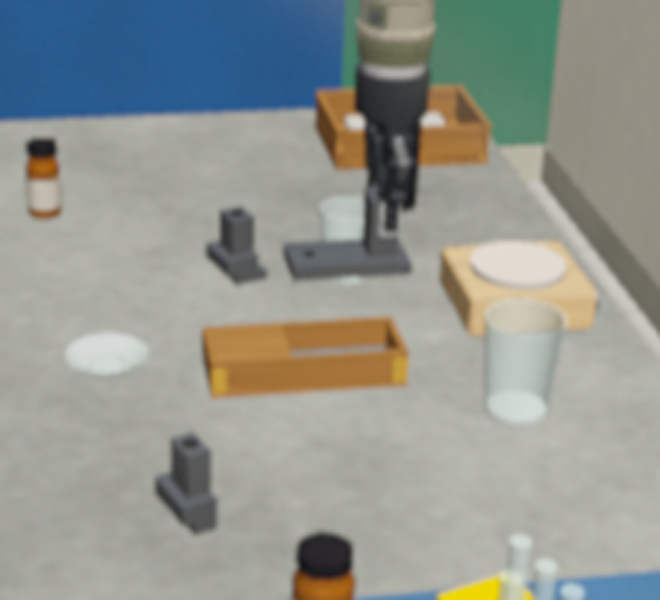

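```bash
python3 - <<'E'
from h import *
s=env.get_state()
a=cv2.imread('pics/w4.png').astype(int)
hsv=cv2.cvtColor(a.astype(np.uint8),cv2.COLOR_BGR2HSV)
L=[];Rr=[]
for v in range(3,62,4):
    m=np.where((hsv[v,200:360,1]>110))[0]+200
    L.append((m.min()-.5,v));Rr.append((m.max()+.5,v))
l=onplane('wrist',L,.042,s);r=onplane('wrist',Rr,.042,s)
print(np.c_[l[:,:2],r[:,:2],(r-l)[:,1],(r+l)[:,1]/2].round(4)[::2])
t=onplane('wrist',[(221,66),(337,66)],.12,s);print(t)
for z in (.105,.11,.12):
    t=onplane('wrist',[(221,66.),(337,66)],z,s);print(z,t.round(4))
    
p=onplane('side',np.array([(407,353),(393,320),(207,368),(204,328)])/3+[180,100],.042);print(p.round(4))
t0=onplane('top',[(0,0)],0)
E
```

```text
[[ 0.4904 -0.0426  0.49    0.0385  0.0811 -0.002 ]
 [ 0.4981 -0.0424  0.4977  0.0384  0.0808 -0.002 ]
 [ 0.5057 -0.0423  0.5053  0.0383  0.0805 -0.002 ]
 [ 0.5132 -0.0421  0.5127  0.039   0.0811 -0.0016]
 [ 0.5205 -0.042   0.5201  0.0389  0.0809 -0.0015]
 [ 0.5278 -0.0427  0.5274  0.0388  0.0816 -0.0019]
 [ 0.5349 -0.0426  0.5346  0.0379  0.0806 -0.0024]
 [ 0.542  -0.0426  0.5417  0.0379  0.0805 -0.0023]]
[[ 0.56225482 -0.03757155  0.12      ]
 [ 0.56203929  0.031296    0.12      ]]
0.105 [[ 0.5595 -0.0402  0.105 ]
 [ 0.5592  0.0339  0.105 ]]
0.11 [[ 0.5604 -0.0393  0.11  ]
 [ 0.5602  0.0331  0.11  ]]
0.12 [[ 0.5623 -0.0376  0.12  ]
 [ 0.562   0.0313  0.12  ]]
[[ 0.691  -0.0447  0.042 ]
 [ 0.693   0.0289  0.042 ]
 [ 0.4771 -0.0493  0.042 ]
 [ 0.4848  0.0363  0.042 ]]
```

```bash
python3 -m inch '[[[1,10,0.5,0],[3,30,1,0],[4,50,1,0],[4,70,1,0],[4,78,1,0],[4,80,1,0],[4,80,1,0],[4,80,1,0]]]' 30 20 && python3 - <<'E'
from h import *
s=env.get_state();cv2.imwrite('pics/w5.png',env.read_camera('wrist'));show(s)
E
```

```text
clock: 8.15
tcp_pos: [0.671, 0.0004, 0.0925]
orientation: [-0.707, 0.707, 0.002, -0.001]
wrist_force: [-0.1, -0.4, -2.5]
finger_gap: 0.0351
t 8.15 tcp mm [6.71e+02 4.00e-01 9.25e+01] toolx [1.    0.004 0.002] tooly [ 0.002 -0.    -1.   ] z [-0.004  1.    -0.   ] F [-0.1 -0.4 -2.5] T [ 0.   -0.13 -0.01] gap 35.1 j6 -0.12
```

View pics/w5.png

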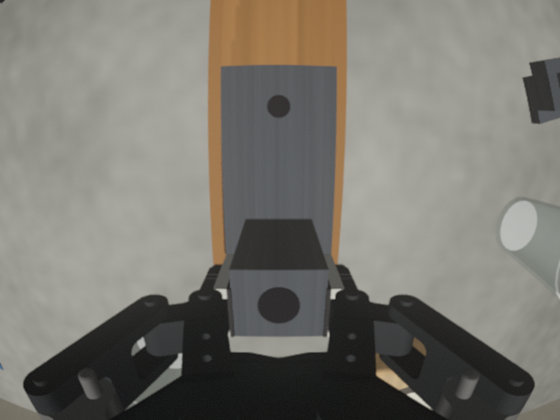

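```bash
python3 -m inch '[[[1.5,3,0,0],[1.5,6,0,0],[1.5,8,0,0],[1.5,10,0,0],[1.5,12,0,0],[1.5,14,0,0],[1.5,14,0,0]]]' && python3 - <<'E'
from h import *
s=env.get_state();cv2.imwrite('pics/w6.png',env.read_camera('wrist'));show(s)
a=env.read_camera('side')[130:270,220:380];cv2.imwrite('pics/s6.png',cv2.resize(a,None,fx=4,fy=4,interpolation=cv2.INTER_CUBIC))
E
```

```text
clock: 8.9
tcp_pos: [0.6723, 0.0006, 0.0847]
orientation: [-0.707, 0.707, 0.004, 0.0]
wrist_force: [-14.1, -0.6, 31.5]
finger_gap: 0.0351
t 8.9 tcp mm [6.723e+02 6.000e-01 8.470e+01] toolx [1.    0.005 0.005] tooly [ 0.005 -0.001 -1.   ] z [-0.005  1.    -0.001] F [-14.1  -0.6  31.5] T [ 0.35  2.81 -0.05] gap 35.1 j6 -0.12
```

View pics/w6.png

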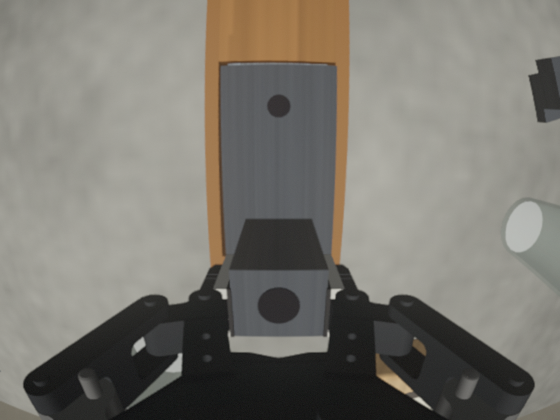

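View pics/s6.png

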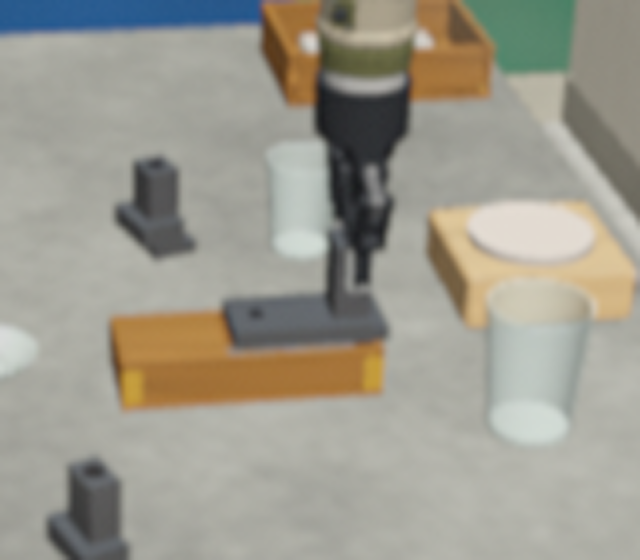

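```bash
python3 -m inch '[[[0,-10,0,0],[0,-30,0,0],[-5,-50,-10,8],[-15,-50,-30,16],[-28,-50,-55,24],[-42,-50,-85,32],[-55,-50,-115,40],[-66,-50,-140,48],[-72,-50,-153,56],[-72,-50,-155,64]]]' 30 40 && python3 -m inch '[[[0,0,0,8],[0,0,0,16],[0,0,0,24],[0,0,0,26],[0,0,0,26]]]' && python3 - <<'E'
from h import *
s=env.get_state();cv2.imwrite('pics/w7.png',env.read_camera('wrist'));show(s)
E
```

```text
clock: 10.0
tcp_pos: [0.5994, -0.1568, 0.1269]
orientation: [-0.599, 0.599, -0.376, 0.376]
wrist_force: [-0.6, 0.3, -3.4]
finger_gap: 0.0351
clock: 10.5
tcp_pos: [0.6003, -0.1547, 0.1269]
orientation: [-0.501, 0.501, -0.499, 0.499]
wrist_force: [0.7, 0.4, -4.2]
finger_gap: 0.0351
t 10.5 tcp mm [ 600.3 -154.7  126.9] toolx [ 0.005 -1.     0.   ] tooly [-0.001 -0.    -1.   ] z [ 1.     0.005 -0.001] F [ 0.7  0.4 -4.2] T [-0.12  0.03 -0.05] gap 35.1 j6 1.18
```

View pics/w7.png

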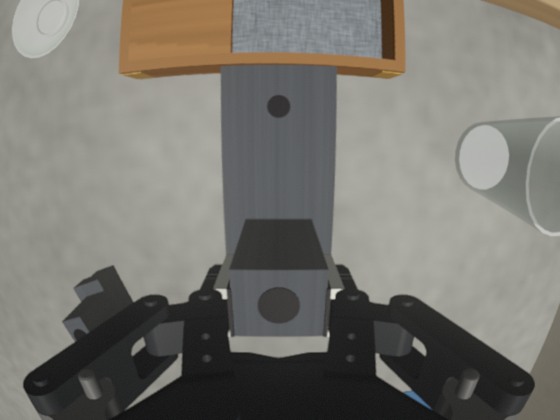

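```bash
python3 - <<'E'
from h import *
s=env.get_state()
a=cv2.imread('pics/w7.png')
cv2.imwrite('pics/w7c.png',cv2.resize(a[0:100,100:420],None,fx=2.5,fy=5,interpolation=cv2.INTER_CUBIC))
print('rimcorners',onplane('wrist',[(121.5,72),(404,72)],.042,s).round(4))
print('coveredge',onplane('wrist',[(232,5),(231.5,30),(231.5,50)],.042,s).round(4))
print('inner far wall rim',onplane('wrist',[(382,0),(382,52)],.042,s).round(4))
print('tip',onplane('wrist',[(221,66.),(337,66)],.102,s).round(4))
print('hook post',onplane('wrist',[(80,332)],.08,s).round(4))
E
```

```text
rimcorners [[ 0.4838 -0.0421  0.042 ]
 [ 0.6918 -0.0442  0.042 ]]
coveredge [[ 0.5679  0.0016  0.042 ]
 [ 0.568  -0.0181  0.042 ]
 [ 0.5682 -0.0332  0.042 ]]
inner far wall rim [[ 0.676   0.0109  0.042 ]
 [ 0.6748 -0.0309  0.042 ]]
tip [[ 0.5716 -0.0557  0.102 ]
 [ 0.6311 -0.0553  0.102 ]]
hook post [[ 0.435  -0.2451  0.08  ]]
```

View pics/w7c.png

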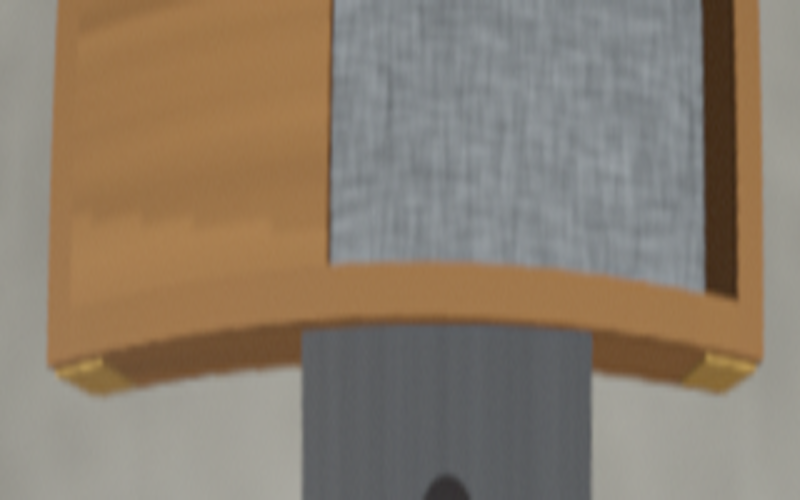

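```bash
python3 -m inch '[[[0,15,0,0],[0,40,0,0],[0,60,0,0],[-4,72,0,0],[-9,74,0,0],[-11,74,0,0]]]' 30 20 && python3 -m inch '[[[-2,0,0,0],[-4,0,0,0],[-6,0,0,0],[-6,0,0,0]]]' && python3 - <<'E'
from h import *
s=env.get_state();show(s)
E
```

```text
clock: 11.15
tcp_pos: [0.6003, -0.143, 0.0533]
orientation: [-0.501, 0.501, -0.499, 0.498]
wrist_force: [0.0, -1.3, -3.4]
finger_gap: 0.0357
clock: 11.55
tcp_pos: [0.6004, -0.1421, 0.0551]
orientation: [-0.498, 0.503, -0.497, 0.502]
wrist_force: [-3.6, -12.5, -3.7]
finger_gap: 0.0351
t 11.55 tcp mm [ 600.4 -142.1   55.1] toolx [ 0.002 -1.     0.01 ] tooly [ 0.   -0.01 -1.  ] z [1.    0.002 0.   ] F [ -3.6 -12.5  -3.7] T [-3.1   1.04  0.17] gap 35.1 j6 1.21
```

```bash
python3 -m inch '[[[-2,-3,0,0],[-4,-7,0,0],[-6,-11,0,0],[-8,-15,0,0],[-8,-15,0,0]]]' && python3 - <<'E'
from h import *
s=env.get_state();cv2.imwrite('pics/w8.png',env.read_camera('wrist'));show(s)
E
```

```text
clock: 12.05
tcp_pos: [0.6007, -0.1319, 0.0702]
orientation: [-0.5, 0.502, -0.498, 0.501]
wrist_force: [-3.0, -6.3, -3.9]
finger_gap: 0.0352
t 12.05 tcp mm [ 600.7 -131.9   70.2] toolx [ 0.004 -1.     0.005] tooly [ 0.001 -0.005 -1.   ] z [1.    0.004 0.001] F [-3.  -6.3 -3.9] T [-1.62  0.62  0.1 ] gap 35.2 j6 1.22
```

View pics/w8.png

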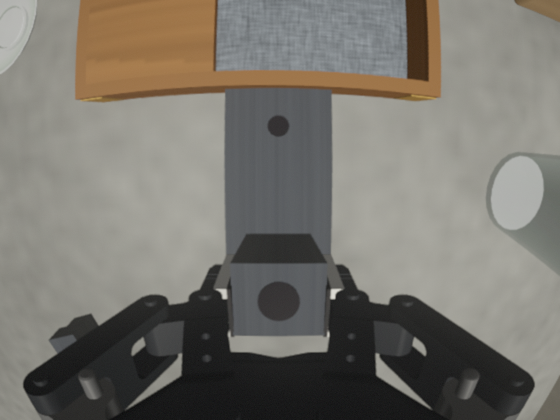

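```bash
python3 -m inch '[[[-3,-4,0,0],[-6,-8,0,0],[-9,-12,0,0],[-12,-16,0,0],[-14,-18,0,0],[-14,-18,0,0]]]' && python3 - <<'E'
from h import *
s=env.get_state();cv2.imwrite('pics/w9.png',env.read_camera('wrist'));show(s)
a=env.read_camera('side')[150:290,220:380];cv2.imwrite('pics/s9.png',cv2.resize(a,None,fx=4,fy=4,interpolation=cv2.INTER_CUBIC))
E
```

```text
clock: 12.7
tcp_pos: [0.601, -0.1175, 0.0879]
orientation: [-0.5, 0.502, -0.497, 0.501]
wrist_force: [-1.0, -4.9, -4.4]
finger_gap: 0.0354
t 12.7 tcp mm [ 601.  -117.5   87.9] toolx [ 0.004 -1.     0.004] tooly [ 0.002 -0.004 -1.   ] z [1.    0.004 0.002] F [-1.  -4.9 -4.4] T [-1.5   0.33 -0.  ] gap 35.4 j6 1.24
```

View pics/w9.png

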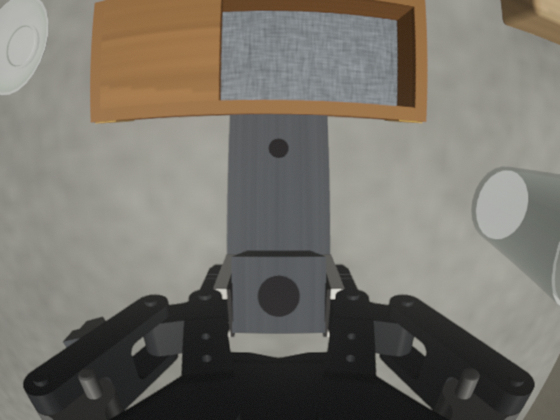

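View pics/s9.png

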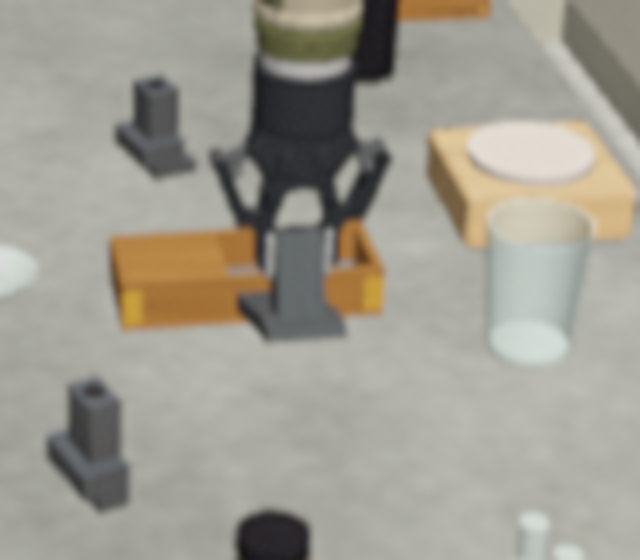

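```bash
python3 -m inch '[[[6,-3,0,0],[12,-15,0,0],[12,-35,0,0],[10,-53,3,-6],[0,-58,8,-14],[-20,-58,16,-22],[-45,-58,26,-30],[-70,-58,35,-38],[-92,-58,43,-46],[-108,-58,48,-54]]]' 30 40 && python3 -m inch '[[[-3,0,-4,-8],[-5,0,-5,-16],[-5,0,-6,-24],[-5,0,-7,-32],[-5,0,-7,-36],[-5,0,-7,-36]]]' && python3 - <<'E'
from h import *
s=env.get_state();cv2.imwrite('pics/w10.png',env.read_camera('wrist'));show(s)
print(env.get_state()['joint_pos'])
E
```

```text
clock: 13.8
tcp_pos: [0.6488, -0.006, 0.1459]
orientation: [0.674, -0.673, 0.214, -0.215]
wrist_force: [-0.5, -0.9, -4.7]
finger_gap: 0.0351
clock: 14.4
tcp_pos: [0.6402, -0.0103, 0.1458]
orientation: [0.707, -0.707, -0.002, 0.001]
wrist_force: [0.4, 0.2, -3.4]
finger_gap: 0.0351
t 14.4 tcp mm [640.2 -10.3 145.8] toolx [1.    0.005 0.002] tooly [ 0.002  0.    -1.   ] z [-0.005  1.     0.   ] F [ 0.4  0.2 -3.4] T [0.02 0.03 0.02] gap 35.1 j6 -0.15
[-1.41658587e-01  4.72108265e-01  7.09195394e-02  1.16797017e+00
  5.06228949e-04 -1.44686474e-01]
```

View pics/w10.png

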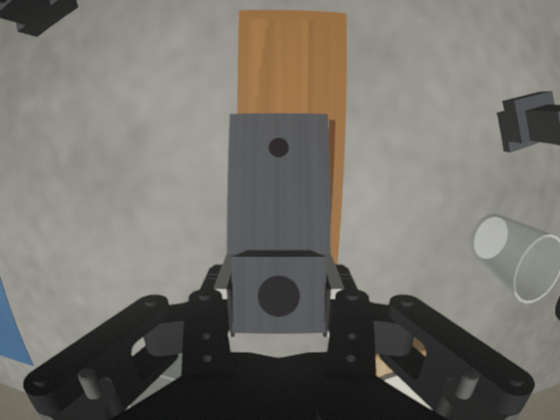

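```bash
python3 - <<'E'
from h import *
s=env.get_state()
a=cv2.imread('pics/w10.png')
hsv=cv2.cvtColor(a,cv2.COLOR_BGR2HSV)
L=[];Rr=[]
for v in range(16,108,8):
    m=np.where((hsv[v,200:380,1]>100))[0]+200
    L.append((m.min()-.5,v));Rr.append((m.max()+.5,v))
l=onplane('wrist',L,.042,s);r=onplane('wrist',Rr,.042,s)
print(np.c_[l[:,:2],r[:,:2],(r-l)[:,1],(r+l)[:,1]/2].round(4)[::2])
print('near end',onplane('wrist',[(239,11),(346,13)],.042,s))
for z in (.07,.08,.09,.1):
  t=onplane('wrist',[(230,113.5),(328.5,113.5)],z,s);print(z,t.round(4),t[1,1]-t[0,1],t[:,1].mean())
E
```

```text
[[ 0.4865 -0.0422  0.4848  0.0393  0.0816 -0.0015]
 [ 0.4999 -0.042   0.4984  0.0391  0.0811 -0.0015]
 [ 0.513  -0.0419  0.5116  0.0389  0.0808 -0.0015]
 [ 0.5258 -0.0425  0.5245  0.0388  0.0813 -0.0019]
 [ 0.5383 -0.0424  0.5371  0.0388  0.0813 -0.0018]
 [ 0.5506 -0.0424  0.5496  0.0389  0.0813 -0.0018]]
near end [[ 0.48222054 -0.04194512  0.042     ]
 [ 0.48216218  0.03978068  0.042     ]]
0.07 [[ 0.5649 -0.044   0.07  ]
 [ 0.5646  0.0217  0.07  ]] 0.06575027955710448 -0.011156232967647584
0.08 [[ 0.5652 -0.0425  0.08  ]
 [ 0.565   0.0202  0.08  ]] 0.06274565524585297 -0.011172026873967294
0.09 [[ 0.5655 -0.0411  0.09  ]
 [ 0.5653  0.0187  0.09  ]] 0.05974103093460148 -0.011187820780287015
0.1 [[ 0.5659 -0.0396  0.1   ]
 [ 0.5657  0.0172  0.1   ]] 0.05673640662334998 -0.011203614686606727
```

```bash
python3 -m inch '[[[4,0,4,0],[11,0,9.6,0],[11,10,9.6,0],[11,25,9.6,0],[11,40,9.6,0],[11,52,9.6,0],[11,58,9.6,0],[11,60,9.6,0],[11,60,9.6,0]]]' 30 30 && python3 - <<'E'
from h import *
s=env.get_state();cv2.imwrite('pics/w11.png',env.read_camera('wrist'));show(s)
a=env.read_camera('side')[150:290,220:380];cv2.imwrite('pics/s11.png',cv2.resize(a,None,fx=4,fy=4,interpolation=cv2.INTER_CUBIC))
E
```

```text
clock: 15.35
tcp_pos: [0.6506, -0.0006, 0.0842]
orientation: [-0.707, 0.707, 0.002, -0.002]
wrist_force: [-0.1, 0.3, -4.0]
finger_gap: 0.0354
t 15.35 tcp mm [ 6.506e+02 -6.000e-01  8.420e+01] toolx [ 1.     0.005 -0.   ] tooly [-0. -0. -1.] z [-0.005  1.    -0.   ] F [-0.1  0.3 -4. ] T [-0.01 -0.02  0.01] gap 35.4 j6 -0.13
```

View pics/w11.png

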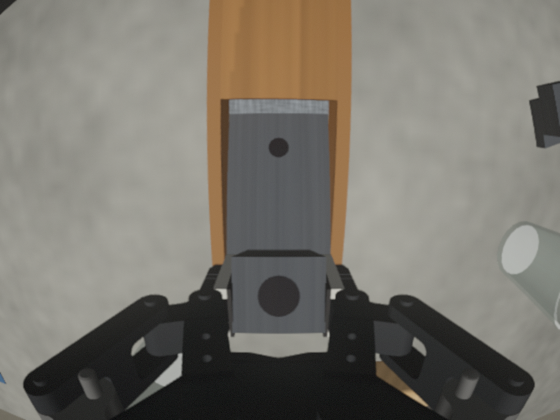

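View pics/s11.png

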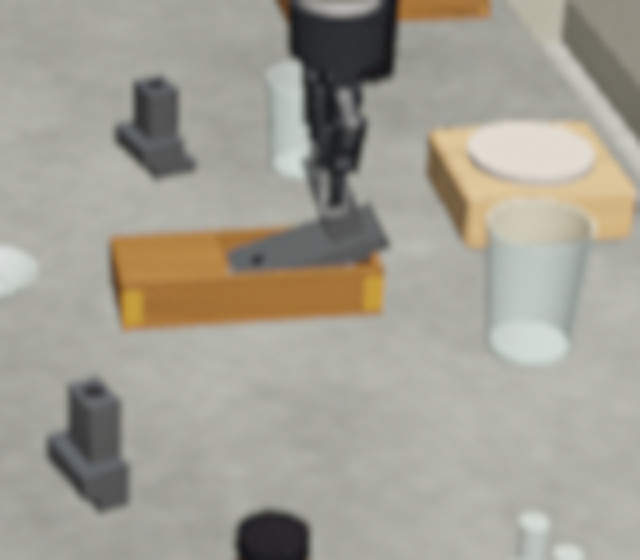

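```bash
python3 -m inch '[[[-3,1,0,0],[-7,2,0,0],[-11,2,0,0],[-15,2,0,0],[-19,2,0,0],[-22,2,0,0],[-25,2,0,0],[-26,2,0,0],[-26,2,0,0]]]' && python3 - <<'E'
from h import *
s=env.get_state();cv2.imwrite('pics/w12.png',env.read_camera('wrist'));show(s)
E
```

```text
clock: 16.35
tcp_pos: [0.6245, -0.0007, 0.0823]
orientation: [-0.707, 0.707, 0.002, -0.002]
wrist_force: [0.3, -0.2, -3.4]
finger_gap: 0.0352
t 16.35 tcp mm [624.5  -0.7  82.3] toolx [1.    0.005 0.   ] tooly [ 0. -0. -1.] z [-0.005  1.    -0.   ] F [ 0.3 -0.2 -3.4] T [-0.02 -0.06 -0.  ] gap 35.2 j6 -0.13
```

View pics/w12.png

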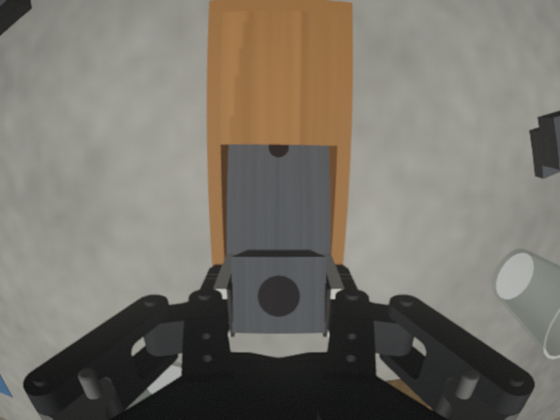

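```bash
python3 -m inch '[[[0,2,0,0],[1,5,0,0],[3,8,0,0],[5,11,0,0],[5,11,0,0]]]' 30 20 && python3 - <<'E'
from h import *
s=env.get_state();cv2.imwrite('pics/w13.png',env.read_camera('wrist'));show(s)
E
```

```text
clock: 16.9
tcp_pos: [0.6333, -0.0009, 0.0739]
orientation: [-0.707, 0.707, 0.004, 0.001]
wrist_force: [3.8, 0.9, 7.3]
finger_gap: 0.0354
t 16.9 tcp mm [633.3  -0.9  73.9] toolx [1.    0.005 0.008] tooly [ 0.008 -0.    -1.   ] z [-0.005  1.    -0.001] F [3.8 0.9 7.3] T [ 0.16 -0.24 -0.03] gap 35.4 j6 -0.13
```

View pics/w13.png

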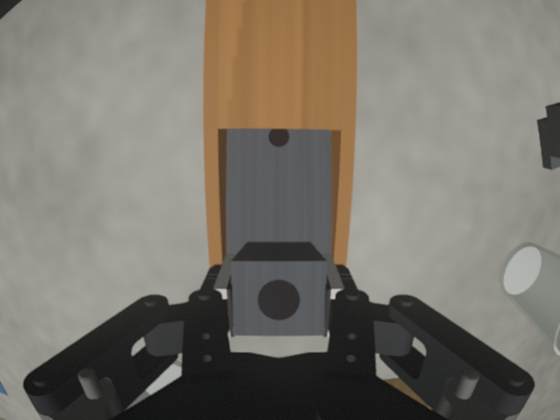

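```bash
python3 -m inch '[[[1,3,0,0],[2,6,0,0],[3,9,0,0],[4,12,0,0],[4,15,0,0],[4,18,0,0],[4,20,0,0],[4,20,0,0]]]' && python3 - <<'E'
from h import *
s=env.get_state();cv2.imwrite('pics/w14.png',env.read_camera('wrist'));show(s)
E
```

```text
clock: 17.75
tcp_pos: [0.6432, -0.0015, 0.0576]
orientation: [-0.706, 0.708, 0.009, 0.005]
wrist_force: [11.5, -0.2, 14.3]
finger_gap: 0.035
t 17.75 tcp mm [643.2  -1.5  57.6] toolx [1.    0.005 0.02 ] tooly [ 0.02  -0.002 -1.   ] z [-0.005  1.    -0.002] F [11.5 -0.2 14.3] T [ 0.19 -1.48 -0.02] gap 35.0 j6 -0.13
```

View pics/w14.png

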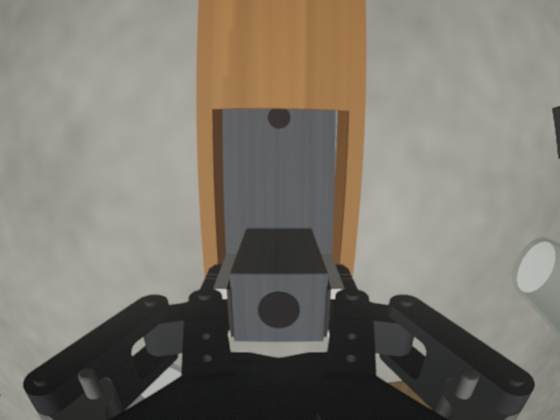

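```bash
python3 -m inch '[[[2,1,0,0],[4,3,0,0],[5,5,0,0],[5,7,0,0],[5,7,0,0]]]' && python3 - <<'E'
from h import *
s=env.get_state();cv2.imwrite('pics/w15.png',env.read_camera('wrist'));show(s)
E
```

```text
clock: 18.3
tcp_pos: [0.6471, -0.0015, 0.0506]
orientation: [-0.706, 0.708, 0.008, 0.005]
wrist_force: [8.5, -0.2, 16.7]
finger_gap: 0.0356
t 18.3 tcp mm [647.1  -1.5  50.6] toolx [1.    0.005 0.018] tooly [ 0.018 -0.002 -1.   ] z [-0.005  1.    -0.002] F [ 8.5 -0.2 16.7] T [ 0.21 -0.8  -0.03] gap 35.6 j6 -0.13
```

View pics/w15.png

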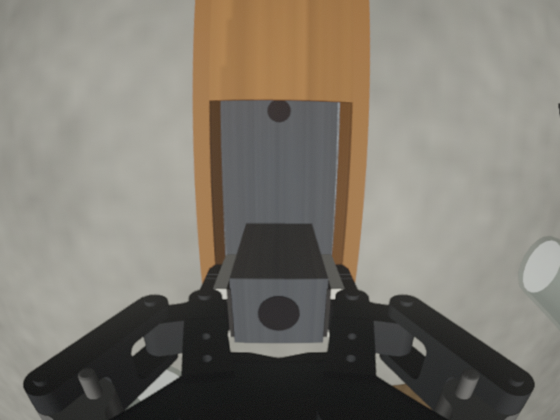

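```bash
python3 -m inch '[[[0,2,0,0],[0,3,0,0],[0,3,0,0]]]' && python3 -m inch '[[[0,0,0,0],[0,0,0,0],[0,-3,0,0],[0,-3,0,0]]]' 44 && python3 -m inch '[[[0,0,0,0],[0,0,0,0],[0,0,0,0],[0,0,0,0]]]' 30 60 && python3 - <<'E'
from h import *
s=env.get_state();cv2.imwrite('pics/w16.png',env.read_camera('wrist'));show(s)
E
```

```text
clock: 18.65
tcp_pos: [0.6472, -0.0015, 0.0505]
orientation: [-0.706, 0.708, 0.009, 0.005]
wrist_force: [2.1, -0.5, 31.4]
finger_gap: 0.0358
clock: 19.05
tcp_pos: [0.6382, -0.0007, 0.0439]
orientation: [0.707, -0.707, -0.001, 0.002]
wrist_force: [-0.1, -0.5, 0.2]
finger_gap: 0.0442
clock: 19.45
tcp_pos: [0.6384, -0.0008, 0.0439]
orientation: [-0.707, 0.707, 0.001, -0.002]
wrist_force: [-0.3, -0.0, -1.3]
finger_gap: 0.0352
t 19.45 tcp mm [638.4  -0.8  43.9] toolx [ 1.     0.005 -0.001] tooly [-0.001 -0.    -1.   ] z [-0.005  1.    -0.   ] F [-0.3 -0.  -1.3] T [-0.2   0.02  0.08] gap 35.2 j6 -0.13
```

View pics/w16.png

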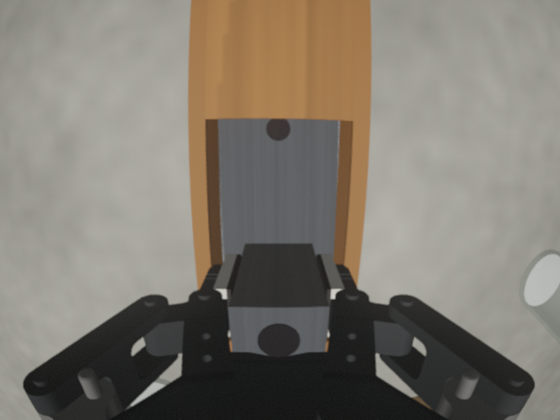

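```bash
python3 - <<'E'
from h import *
s=env.get_state()
p=onplane('wrist',[(279,340)],.088,s)[0];print(p,p-s['tcp_pos'])
# cover edge vs visible; hole on the toe at z=.024
print(onplane('wrist',[(279,120)],.042,s), onplane('wrist',[(206,160),(353,160)],.042,s))
print(onplane('wrist',[(220,160),(338,160)],.024,s))
E
python3 -m inch '[[[2,-1,0,0],[5,-3,0,0],[8,-4,0,0]]]' 50 && python3 -m inch '[[[0,0,0,0],[0,0,0,0],[0,0,0,0],[0,0,0,0],[0,0,0,0]]]' 30 60 && python3 - <<'E'
from h import *
s=env.get_state();cv2.imwrite('pics/w17.png',env.read_camera('wrist'));show(s)
E
```

```text
[ 0.648227   -0.00151897  0.088     ] [ 0.00984614 -0.000749    0.04413149]
[[ 0.56872781 -0.00192388  0.042     ]] [[ 0.58641653 -0.03503597  0.042     ]
 [ 0.58606368  0.03183795  0.042     ]]
[[ 0.58847408 -0.03180283  0.024     ]
 [ 0.58816816  0.02816876  0.024     ]]
clock: 19.8
tcp_pos: [0.6471, -0.0006, 0.0487]
orientation: [-0.707, 0.707, 0.002, -0.001]
wrist_force: [0.7, 0.1, 0.3]
finger_gap: 0.05
clock: 20.3
tcp_pos: [0.6475, -0.0008, 0.0489]
orientation: [-0.707, 0.707, 0.002, -0.001]
wrist_force: [3.8, -1.0, 2.7]
finger_gap: 0.0356
t 20.3 tcp mm [647.5  -0.8  48.9] toolx [1.    0.005 0.002] tooly [ 0.002 -0.    -1.   ] z [-0.005  1.    -0.   ] F [ 3.8 -1.   2.7] T [-0.   -0.51 -0.  ] gap 35.6 j6 -0.13
```

View pics/w17.png

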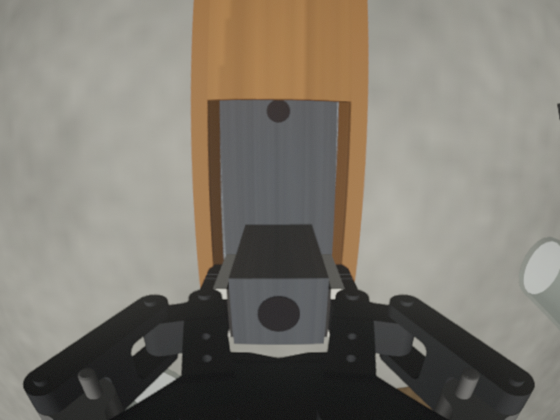

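```bash
python3 -m inch '[[[-4,-0.5,0,0],[-11,-0.5,0,0],[-19,-0.5,0,0],[-27,-0.5,0,0],[-35,-0.5,0,0],[-42,-0.5,0,0],[-48,-0.5,0,0],[-53,-0.5,0,0],[-55,-0.5,0,0],[-55,-0.5,0,0]]]' && python3 - <<'E'
from h import *
s=env.get_state();show(s)
E
```

```text
clock: 21.35
tcp_pos: [0.5908, -0.0009, 0.0489]
orientation: [-0.707, 0.707, 0.001, -0.002]
wrist_force: [-0.6, 0.4, 4.3]
finger_gap: 0.0354
t 21.35 tcp mm [590.8  -0.9  48.9] toolx [ 1.     0.005 -0.001] tooly [-0.001 -0.    -1.   ] z [-0.005  1.    -0.   ] F [-0.6  0.4  4.3] T [ 0.17 -0.27 -0.01] gap 35.4 j6 -0.14
```

```bash
python3 -m inch '[[[-1,0,0,0],[-2,0,0,0],[-3,0,0,0],[-4,0,0,0],[-5,0,0,0],[-6,0,0,0],[-7,0,0,0],[-7,0,0,0]]]' && python3 - <<'E'
from h import *
s=env.get_state();cv2.imwrite('pics/w18.png',env.read_camera('wrist'));show(s)
E
```

```text
clock: 22.15
tcp_pos: [0.5866, -0.0011, 0.0493]
orientation: [-0.707, 0.707, 0.003, -0.0]
wrist_force: [8.0, 1.0, 0.6]
finger_gap: 0.0353
t 22.15 tcp mm [586.6  -1.1  49.3] toolx [1.    0.004 0.004] tooly [ 0.004 -0.    -1.   ] z [-0.004  1.    -0.   ] F [8.  1.  0.6] T [ 0.21 -1.71 -0.23] gap 35.3 j6 -0.14
```

View pics/w18.png

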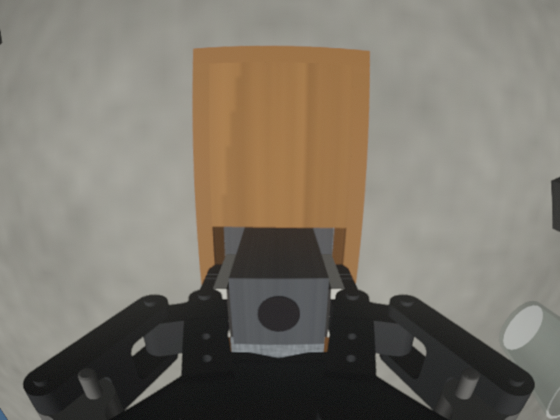

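```bash
python3 -m inch '[[[2,0,0,0],[2,0,0,0],[2,0,0,0],[2,-5,0,0],[2,-25,0,0],[2,-60,0,0],[0,-100,10,0],[-5,-135,40,0],[-10,-150,80,0],[-15,-150,125,0]]]' 60 && python3 -m inch '[[[-6,0,45,0],[-12,0,90,0],[-18,0,115,0],[-20,0,122,0],[-20,0,122,0]]]' 85 && python3 - <<'E'
from h import *
s=env.get_state();cv2.imwrite('pics/w19.png',env.read_camera('wrist'));show(s)
E
```

```text
clock: 23.2
tcp_pos: [0.5704, 0.1245, 0.2026]
orientation: [0.707, -0.707, -0.003, -0.001]
wrist_force: [0.3, 0.5, -0.0]
finger_gap: 0.06
clock: 23.7
tcp_pos: [0.5477, 0.2467, 0.1987]
orientation: [-0.707, 0.707, 0.002, -0.003]
wrist_force: [0.1, -0.4, -0.2]
finger_gap: 0.0853
t 23.7 tcp mm [547.7 246.7 198.7] toolx [ 1.     0.007 -0.001] tooly [-0.001 -0.001 -1.   ] z [-0.007  1.    -0.001] F [ 0.1 -0.4 -0.2] T [-0.03  0.01 -0.03] gap 85.3 j6 0.28
```

View pics/w19.png

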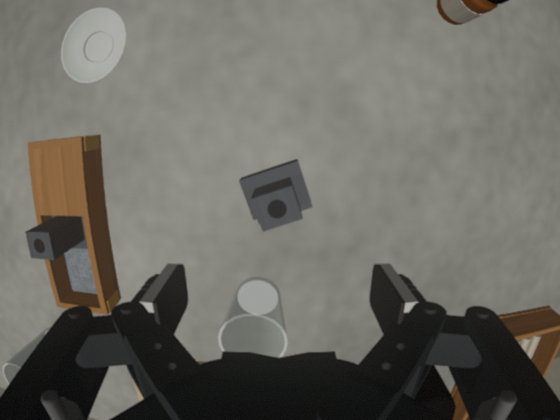

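```bash
python3 - <<'E'
import cv2
a=cv2.imread('pics/w19.png')
cv2.imwrite('pics/w19c.png',cv2.resize(a[145:245,225:325],None,fx=6,fy=6,interpolation=cv2.INTER_CUBIC))
E
```

```text
(no output)
```

View pics/w19c.png

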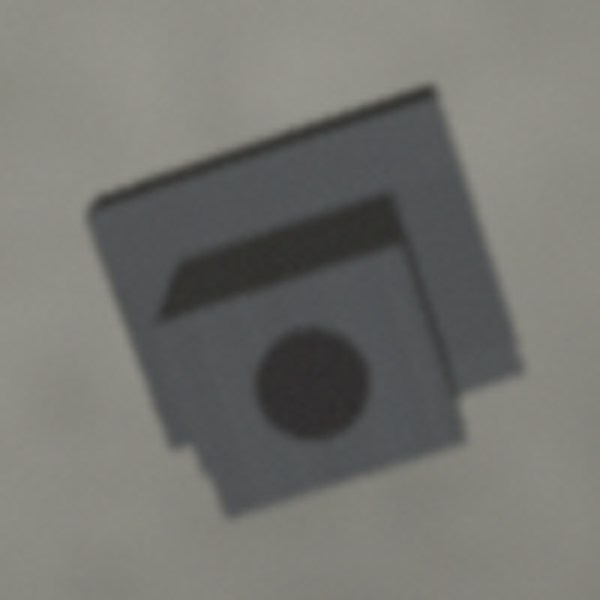

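```bash
python3 - <<'E'
from h import *
s=env.get_state()
f=lambda l:np.array(l)/6+[225,145]-.42
P=onplane('wrist',f([(158,322),(400,243),(465,440),(230,517)]),.08,s);print(P.round(4),P.mean(0))
print('hole',onplane('wrist',f([(312,383)]),.08,s))
Q=onplane('wrist',f([(93,205),(437,88)]),.034,s)
print(Q, np.linalg.norm(Q[1]-Q[0]))
for A,B in((P[0],P[1]),(P[3],P[2]),(Q[0],Q[1])): d=B-A; print('yaw',np.degrees(np.arctan2(-d[0],d[1])))
q=P.mean(0)-s['tcp_pos']; print(R(s).T@q*1000)
h=R(s)[:,0]; print(np.degrees(np.arctan2(h[1],h[0])))
E
```

```text
[[0.541  0.2215 0.08  ]
 [0.5298 0.2548 0.08  ]
 [0.5578 0.2643 0.08  ]
 [0.5694 0.2313 0.08  ]] [0.54949199 0.24298616 0.08      ]
hole [[0.54964328 0.24284707 0.08      ]]
[[0.53237209 0.20725276 0.034     ]
 [0.51332139 0.26212818 0.034     ]] 0.058088212476763296
yaw 18.70261520175204
yaw 19.323565696720003
yaw 19.145086331738266
[  1.38563139 118.74756293  -2.60516757]
0.3042548235909058
```

```bash
python3 -m inch '[[[0.5,10,-2,-7],[0.5,30,-2,-14],[0.5,60,-2,-18.7],[0.5,95,-2,-18.7],[0.5,125,-2,-18.7],[0.5,148,-2,-18.7],[0.5,156,-2,-18.7],[0.5,157,-2,-18.7],[0.5,157,-2,-18.7]]]' && python3 -m inch '[[[0,0,0,0],[0,0,0,0],[0,0,0,0],[0,0,0,0],[0,0,0,0],[0,0,0,0]]]' 30 60 && python3 - <<'E'
from h import *
s=env.get_state();show(s)
E
```

```text
clock: 24.65
tcp_pos: [0.5499, 0.2433, 0.0428]
orientation: [-0.697, 0.698, 0.117, -0.116]
wrist_force: [0.7, -0.1, 0.4]
finger_gap: 0.0852
clock: 25.25
tcp_pos: [0.5496, 0.2444, 0.0427]
orientation: [0.698, -0.697, -0.117, 0.116]
wrist_force: [-0.6, 0.3, 6.3]
finger_gap: 0.0355
t 25.25 tcp mm [549.6 244.4  42.7] toolx [0.946 0.325 0.002] tooly [ 0.002  0.001 -1.   ] z [-0.325  0.946  0.   ] F [-0.6  0.3  6.3] T [ 0.02  0.17 -0.06] gap 35.5 j6 -0.05
```

```bash
python3 -m inch '[[[0,-5,0,0],[0,-30,0,0],[0,-70,0,0],[0,-100,-5,0],[0,-115,-30,3],[0,-120,-70,7],[0,-120,-115,11],[1,-120,-160,15],[2,-120,-200,19],[3,-120,-235,19]]]' && python3 -m inch '[[[1.5,0,-17,0],[4,0,-23,0],[4,0,-25,0],[4,0,-25,0],[4,0,-25,0]]]' && python3 - <<'E'
from h import *
s=env.get_state();cv2.imwrite('pics/w20.png',env.read_camera('wrist'));show(s)
E
```

```text
clock: 26.25
tcp_pos: [0.6279, 0.0205, 0.161]
orientation: [-0.707, 0.707, -0.002, 0.0]
wrist_force: [-0.1, 0.6, -2.1]
finger_gap: 0.035
clock: 26.75
tcp_pos: [0.6317, -0.0009, 0.1618]
orientation: [0.707, -0.707, -0.0, 0.001]
wrist_force: [0.1, 0.1, -2.6]
finger_gap: 0.0357
t 26.75 tcp mm [631.7  -0.9 161.8] toolx [ 1.     0.001 -0.   ] tooly [-0.  0. -1.] z [-0.001  1.     0.   ] F [ 0.1  0.1 -2.6] T [-0.02  0.01  0.03] gap 35.7 j6 -0.13
```

View pics/w20.png

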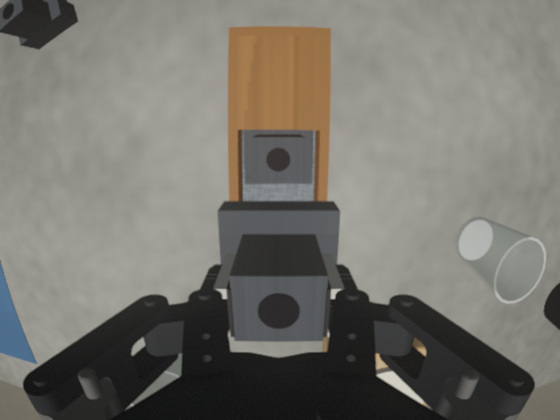

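```bash
python3 - <<'E'
from h import *
s=env.get_state()
a=cv2.imread('pics/w20.png')
cv2.imwrite('pics/w20c.png',cv2.resize(a[110:230,200:360],None,fx=5,fy=5,interpolation=cv2.INTER_CUBIC))
t=onplane('wrist',[(278.5,159)],.088,s)[0];print('toe post',t)
z=s['tcp_pos'][2]-.0427
print('step hole',onplane('wrist',[(279,310)],z+.08,s)[0])
Q=onplane('wrist',[(219,203),(338.5,203)],z+.034,s);print('lip',Q,Q[1]-Q[0])
print('coveredge',onplane('wrist',[(240,130),(318,130)],.042,s),'near',onplane('wrist',[(229,28),(330,28)],.042,s))
E
```

```text
toe post [ 0.58720421 -0.00202897  0.088     ]
step hole [ 0.63217112 -0.00169461  0.199148  ]
lip [[ 0.601524   -0.03094525  0.153148  ]
 [ 0.6014253   0.02725731  0.153148  ]] [-9.87038575e-05  5.82025582e-02  0.00000000e+00]
coveredge [[ 0.56823734 -0.03305529  0.042     ]
 [ 0.56812731  0.02968885  0.042     ]] near [[ 0.48239261 -0.04217897  0.042     ]
 [ 0.48219249  0.03940171  0.042     ]]
```

View pics/w20c.png

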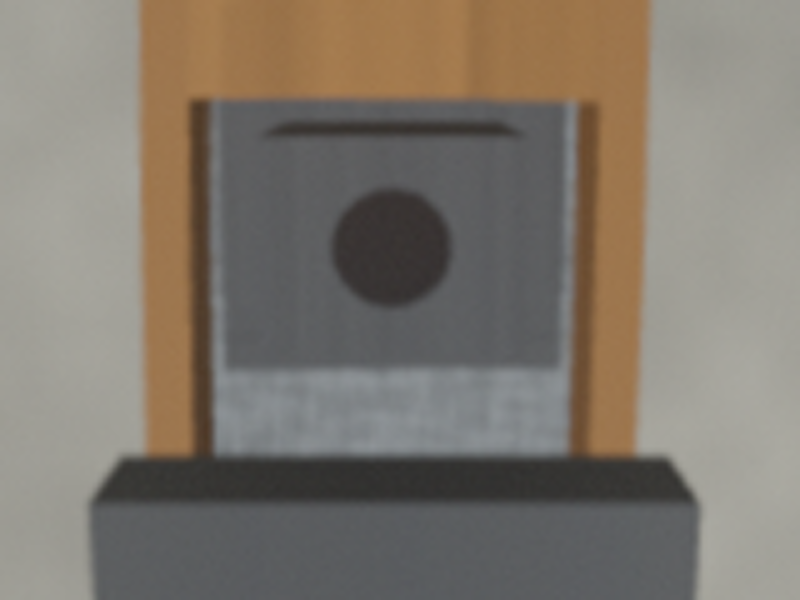

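```bash
python3 -m inch '[[[6,5,0,0],[14,20,0,0],[18,40,0,0],[18,65,0,0],[18,85,0,0],[18,98,0,0],[18,103,0,0],[18,104,0,0],[18,104,0,0]]]' && python3 -m inch '[[[0,2,0,0],[0,4,0,0],[0,6,0,0],[0,8,0,0],[0,10,0,0],[0,10,0,0]]]' 30 20 && python3 - <<'E'
from h import *
s=env.get_state();cv2.imwrite('pics/w21.png',env.read_camera('wrist'));show(s)
E
```

```text
clock: 27.7
tcp_pos: [0.6508, -0.0024, 0.0584]
orientation: [-0.707, 0.707, 0.0, 0.001]
wrist_force: [0.9, -0.8, -3.1]
finger_gap: 0.0353
clock: 28.3
tcp_pos: [0.6505, -0.0024, 0.0507]
orientation: [-0.707, 0.707, 0.001, 0.001]
wrist_force: [-5.7, 1.2, 12.8]
finger_gap: 0.0352
t 28.3 tcp mm [650.5  -2.4  50.7] toolx [ 1.    -0.     0.002] tooly [ 0.002 -0.001 -1.   ] z [ 0.     1.    -0.001] F [-5.7  1.2 12.8] T [ 0.03  1.11 -0.05] gap 35.2 j6 -0.13
```

View pics/w21.png

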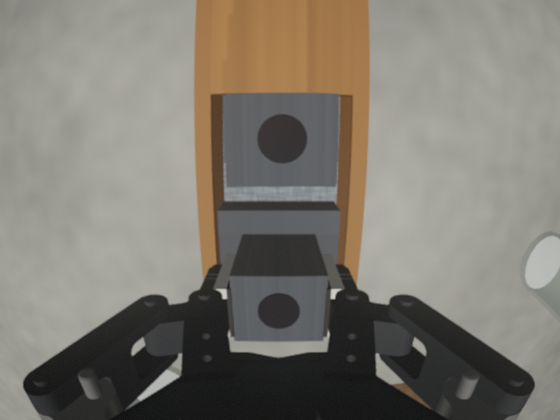

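```bash
python3 -m inch '[[[0,-6,0,0],[0,-8,0,0],[0,-8,0,0],[0,-8,0,0]]]' 50 && python3 - <<'E'
from h import *
s=env.get_state();cv2.imwrite('pics/w22.png',env.read_camera('wrist'));show(s)
E
```

```text
clock: 28.75
tcp_pos: [0.6502, -0.0024, 0.0557]
orientation: [-0.707, 0.707, -0.0, 0.0]
wrist_force: [1.1, 1.0, 0.2]
finger_gap: 0.0499
t 28.75 tcp mm [650.2  -2.4  55.7] toolx [ 1.    -0.001  0.   ] tooly [ 0. -0. -1.] z [ 0.001  1.    -0.   ] F [1.1 1.  0.2] T [-0.01  0.04  0.03] gap 49.9 j6 -0.13
```

View pics/w22.png

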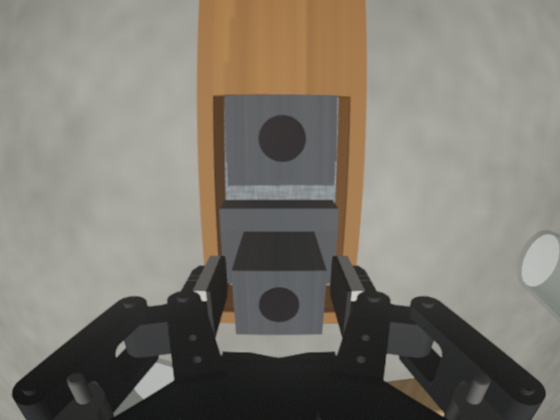

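```bash
python3 - <<'E'
from h import *
s=env.get_state()
t=onplane('wrist',[(282,139)],.088,s)[0];print('toe post',t)
p=onplane('wrist',[(279,304.5)],.088,s)[0];print('step hole',p,(p-s['tcp_pos'])[:2])
Q=onplane('wrist',[(220,205.5),(338,205.5)],.042,s);print('lip',Q,Q[1]-Q[0])
print('coveredge',onplane('wrist',[(213,97),(351,97)],.042,s),'walls inner',onplane('wrist',[(218,180),(346,180)],.042,s),'outer',onplane('wrist',[(201,150),(364,150)],.042,s))
E
```

```text
toe post [ 0.58738522 -0.00215262  0.088     ]
step hole [ 0.65094096 -0.00316104  0.088     ] [ 0.00087316 -0.00080056]
lip [[ 0.62227241 -0.03282861  0.042     ]
 [ 0.62227819  0.02654511  0.042     ]] [5.77665705e-06 5.93737159e-02 0.00000000e+00]
coveredge [[ 0.56834804 -0.03481942  0.042     ]
 [ 0.56820672  0.03152945  0.042     ]] walls inner [[ 0.60925497 -0.03329206  0.042     ]
 [ 0.60921969  0.0300558   0.042     ]] outer [[ 0.59414088 -0.04134616  0.042     ]
 [ 0.59403366  0.03865132  0.042     ]]
```

```bash
python3 -m inch '[[[1,4,1,0],[1,6,1.5,0],[1,6,1.5,0]]]' && python3 -m inch '[[[0,0,0,0],[0,0,0,0],[0,0,0,0],[0,0,0,0],[0,0,0,0]]]' 30 30 && python3 -m inch '[[[-2,-0.5,0,0],[-5,-0.5,0,0],[-8,-0.5,0,0],[-11,-0.5,0,0],[-13,-0.5,0,0],[-14,-0.5,0,0],[-14,-0.5,0,0]]]' && python3 - <<'E'
from h import *
s=env.get_state();cv2.imwrite('pics/w23.png',env.read_camera('wrist'));show(s)
E
```

```text
clock: 29.1
tcp_pos: [0.6506, -0.0007, 0.0488]
orientation: [0.707, -0.707, 0.001, 0.0]
wrist_force: [0.1, -0.1, -0.0]
finger_gap: 0.0497
clock: 29.6
tcp_pos: [0.651, -0.0008, 0.0496]
orientation: [0.707, -0.707, 0.0, -0.0]
wrist_force: [0.5, -0.5, -2.7]
finger_gap: 0.036
clock: 30.3
tcp_pos: [0.637, -0.0008, 0.0503]
orientation: [-0.707, 0.707, -0.0, 0.0]
wrist_force: [-0.3, 0.8, -3.4]
finger_gap: 0.036
t 30.3 tcp mm [637.   -0.8  50.3] toolx [ 1.    -0.001  0.   ] tooly [ 0. -0. -1.] z [ 0.001  1.    -0.   ] F [-0.3  0.8 -3.4] T [-0.03  0.04 -0.04] gap 36.0 j6 -0.13
```

View pics/w23.png

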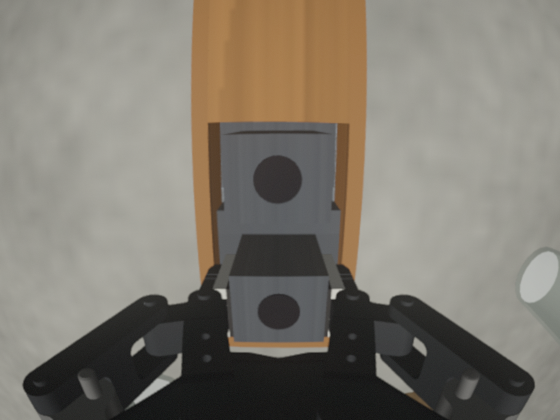

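```bash
python3 -m inch '[[[-1,0.5,0,0],[-2,0.5,0,0],[-3,0.5,0,0],[-4,0.5,0,0],[-5,0.5,0,0],[-6,0.5,0,0],[-7,0.5,0,0],[-7,0.5,0,0]]]' && python3 - <<'E'
from h import *
s=env.get_state();cv2.imwrite('pics/w24.png',env.read_camera('wrist'));show(s)
s=dict(s)
E
```

```text
clock: 31.15
tcp_pos: [0.631, -0.0011, 0.0501]
orientation: [-0.707, 0.707, 0.0, 0.001]
wrist_force: [2.3, -1.9, -4.9]
finger_gap: 0.0357
t 31.15 tcp mm [631.   -1.1  50.1] toolx [ 1.    -0.001  0.002] tooly [ 0.002 -0.001 -1.   ] z [ 0.001  1.    -0.001] F [ 2.3 -1.9 -4.9] T [-0.13 -0.72  0.06] gap 35.7 j6 -0.13
```

View pics/w24.png

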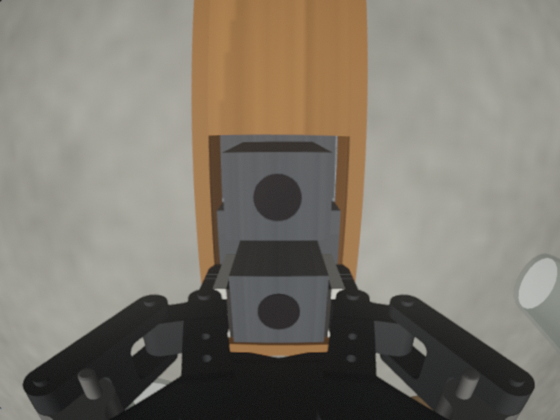

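```bash
python3 - <<'E'
from h import *
s=env.get_state()
t=onplane('wrist',[(277.5,197.5)],.088,s)[0];p=onplane('wrist',[(279,311.5)],.088,s)[0];print(t,p,p-t)
print('cover',onplane('wrist',[(279,135.5)],.042,s),'near',)
# check hole bias with w4
a=cv2.imread('pics/w24.png');cv2.imwrite('pics/w24c.png',cv2.resize(a[120:360,190:370],None,fx=3.3,fy=2.5*1,interpolation=cv2.INTER_CUBIC))
s4=dict(tcp_pos=np.array([.6661,-.0018,.1711]),orientation=np.array([-0.707,.707,.001,-.001]))
print(onplane('wrist',[(279,305)],.2101,s4),onplane('wrist',[(279,66)],.1461,s4))
E
```

```text
[ 0.58734891 -0.0023904   0.088     ] [ 0.63163088 -0.00188253  0.088     ] [0.04428197 0.00050787 0.        ]
cover [[ 0.56848845 -0.00188192  0.042     ]] near
[[ 0.6631959  -0.00261653  0.2101    ]] [[ 0.56784043 -0.0028974   0.1461    ]]
```

View pics/w24c.png

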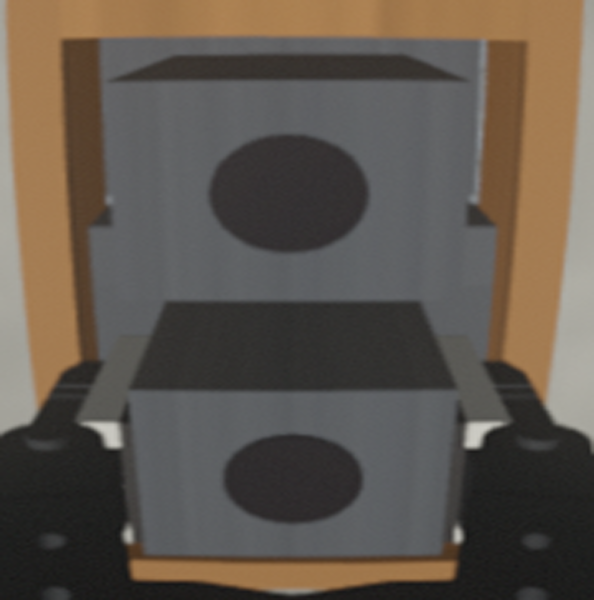

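```bash
python3 -m inch '[[[-1,2,0,0],[-2,3,0,0],[-2,4,0,0],[-2,4,0,0]]]' 30 20 && python3 - <<'E'
from h import *
show(env.get_state())
E
python3 -m inch '[[[0,0,0,0],[0,0,0,0],[0,-3,0,0],[0,-12,0,0],[-4,-40,0,0],[-4,-80,0,0],[-4,-110,0,0],[-4,-110,0,0],[-4,-110,0,0]]]' 60 && python3 - <<'E'
from h import *
s=env.get_state();cv2.imwrite('pics/w25.png',env.read_camera('wrist'));show(s)
E
```

```text
clock: 31.6
tcp_pos: [0.6311, -0.0011, 0.0496]
orientation: [-0.707, 0.707, 0.002, 0.003]
wrist_force: [1.0, -0.5, 12.7]
finger_gap: 0.0355
t 31.6 tcp mm [631.1  -1.1  49.6] toolx [ 1.    -0.001  0.007] tooly [ 0.007 -0.001 -1.   ] z [ 0.001  1.    -0.001] F [ 1.  -0.5 12.7] T [ 0.08 -0.    0.1 ] gap 35.5 j6 -0.13
clock: 32.5
tcp_pos: [0.6247, -0.0009, 0.1571]
orientation: [-0.707, 0.707, 0.001, 0.001]
wrist_force: [0.7, 0.2, -1.3]
finger_gap: 0.06
t 32.5 tcp mm [624.7  -0.9 157.1] toolx [ 1.    -0.001  0.002] tooly [ 0.002 -0.    -1.   ] z [ 0.001  1.    -0.   ] F [ 0.7  0.2 -1.3] T [-0.04 -0.01  0.01] gap 60.0 j6 -0.13
```

View pics/w25.png

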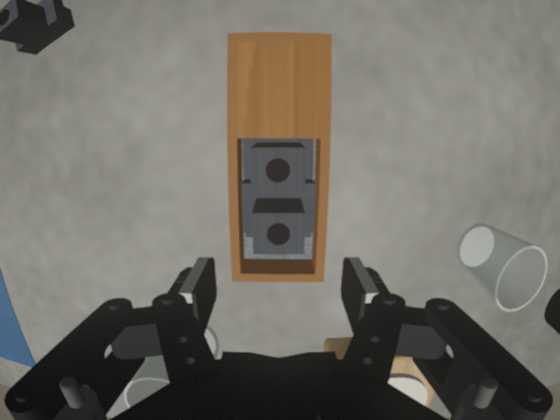

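```bash
python3 - <<'E'
from h import *
s=env.get_state()
a=cv2.imread('pics/w25.png');cv2.imwrite('pics/w25c.png',cv2.resize(a[130:285,220:340],None,fx=5,fy=3.8,interpolation=cv2.INTER_CUBIC))
t=onplane('wrist',[(278,170),(278.5,233.5)],.088,s);print(t, t[1]-t[0])
c=onplane('wrist',[(229,34),(330.5,34),(323.5,280.5),(233,281)],.042,s);print(c.round(4)); cc=c.mean(0);print(cc,t-cc)
print('inner far wall',onplane('wrist',[(279,272)],.042,s))
E
```

```text
[[ 0.58591639 -0.00220854  0.088     ]
 [ 0.62970586 -0.00189848  0.088     ]] [0.04378946 0.00031006 0.        ]
[[ 0.4816 -0.0408  0.042 ]
 [ 0.4815  0.0391  0.042 ]
 [ 0.6903  0.0381  0.042 ]
 [ 0.6908 -0.0425  0.042 ]]
[ 0.58605349 -0.00154405  0.042     ] [[-0.00013709 -0.00066448  0.046     ]
 [ 0.04365237 -0.00035443  0.046     ]]
inner far wall [[ 0.68147075 -0.00152232  0.042     ]]
```

View pics/w25c.png

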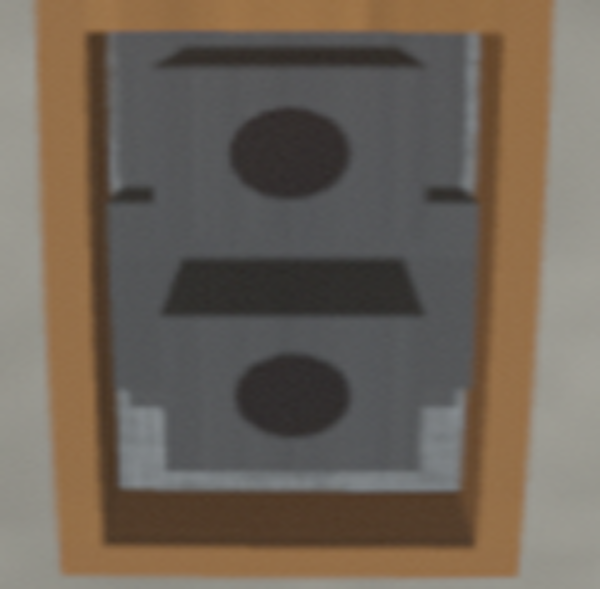

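```bash
python3 - <<'E'
from h import *
s=env.get_state()
rows=np.arange(150,285,1.0)
for z,n in((.042,'z42'),(.020,'z20'),(.008,'floor')):
    P=onplane('wrist',np.c_[np.full(len(rows),245.),rows],z,s)[:,0]-.5861
    for X in ((.0165,.0586) if z==.042 else (.0706,.0286,.0975)):
        r=np.interp(X,P,rows); print(n,X,'row',r.round(1),'crop',((r-130)*3.8).round(0))
E
```

```text
z42 0.0165 row 182.7 crop 200.0
z42 0.0586 row 232.3 crop 389.0
z20 0.0706 row 236.9 crop 406.0
z20 0.0286 row 191.8 crop 235.0
z20 0.0975 row 263.6 crop 508.0
floor 0.0706 row 232.6 crop 390.0
floor 0.0286 row 189.1 crop 225.0
floor 0.0975 row 258.6 crop 489.0
```

```bash
python3 -m inch '[[[-5,-10,-8,0],[-25,-30,-30,-5],[-55,-43,-66,-11],[-88,-43,-106,-17],[-120,-43,-150,-17],[-150,-43,-192,-17],[-175,-43,-225,-17],[-188,-43,-242,-17],[-191,-43,-246,-17],[-191,-43,-246,-17]]]' 85 && python3 -m inch '[[[0,0,0,0],[0,0,0,0]]]' && python3 - <<'E'
from h import *
s=env.get_state();cv2.imwrite('pics/w26.png',env.read_camera('wrist'));show(s)
a=cv2.imread('pics/w26.png')
cv2.imwrite('pics/w26c.png',cv2.resize(a[150:250,225:325],None,fx=6,fy=6,interpolation=cv2.INTER_CUBIC))
E
```

```text
clock: 33.55
tcp_pos: [0.4321, -0.2471, 0.1984]
orientation: [0.7, -0.699, -0.103, 0.104]
wrist_force: [0.1, 0.9, -0.8]
finger_gap: 0.0854
clock: 33.75
tcp_pos: [0.4335, -0.2457, 0.1986]
orientation: [0.699, -0.699, -0.105, 0.105]
wrist_force: [-0.2, -0.3, -0.9]
finger_gap: 0.0852
t 33.75 tcp mm [ 433.5 -245.7  198.6] toolx [ 0.956  0.294 -0.   ] tooly [-0.  0. -1.] z [-0.294  0.956  0.   ] F [-0.2 -0.3 -0.9] T [-0.03 -0.   -0.01] gap 85.2 j6 -0.97
```

View pics/w26.png

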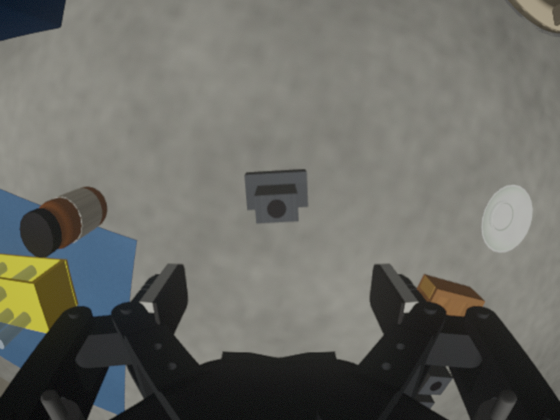

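View pics/w26c.png

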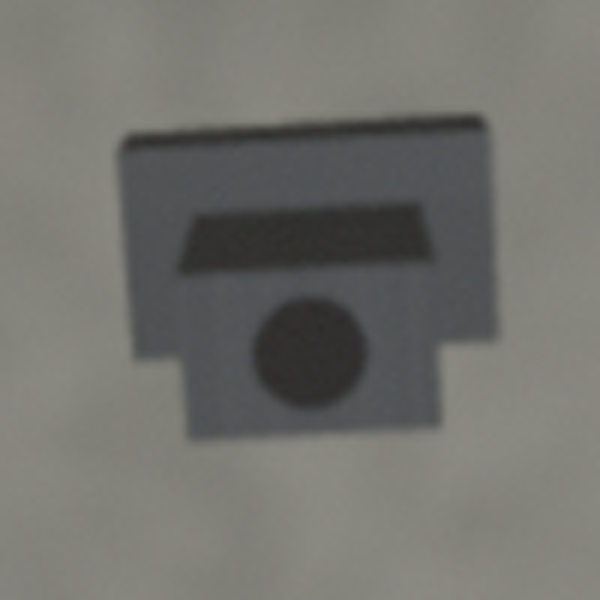

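```bash
python3 - <<'E'
from h import *
s=env.get_state()
f=lambda l:np.array(l)/6+[225,150]-.42
P=onplane('wrist',f([(180,272),(432,261),(440,427),(188,438)]),.08,s)
h=onplane('wrist',f([(309,353)]),.08,s)[0]
for A,B in((P[0],P[1]),(P[3],P[2])): d=B-A; print('yaw',np.degrees(np.arctan2(-d[0],d[1])))
print(h,P.mean(0),(R(s).T@(h-s['tcp_pos'])*1000).round(1),(R(s).T@(P.mean(0)-s['tcp_pos'])*1000).round(1))
E
```

```text
yaw 19.640343981005866
yaw 19.725334024446983
[ 0.43561806 -0.24864331  0.08      ] [ 0.43522232 -0.24863595  0.08      ] [  1.1 118.7  -3.5] [  0.7 118.7  -3.3]
```

```bash
python3 -m inch '[[[0,10,-2.5,-2.6],[0,35,-2.5,-2.6],[0,75,-2.5,-2.6],[0,110,-2.5,-2.6],[0,140,-2.5,-2.6],[0,154,-2.5,-2.6],[0,156,-2.5,-2.6],[0,156,-2.5,-2.6]]]' && python3 -m inch '[[[0,0,0,0],[0,0,0,0],[0,0,0,0],[0,0,0,0],[0,0,0,0],[0,0,0,0]]]' 30 60 && python3 - <<'E'
from h import *
s=env.get_state();show(s)
print(delta(s,[.5868*1000+88-s['tcp_pos'][0]*1000,-0.8-s['tcp_pos'][1]*1000,0]))
E
```

```text
clock: 34.6
tcp_pos: [0.4341, -0.2485, 0.0427]
orientation: [0.697, -0.697, -0.12, 0.121]
wrist_force: [1.6, 0.0, 0.7]
finger_gap: 0.0849
clock: 35.2
tcp_pos: [0.4344, -0.2495, 0.0438]
orientation: [-0.696, 0.697, 0.121, -0.12]
wrist_force: [0.0, 2.1, 5.9]
finger_gap: 0.0351
t 35.2 tcp mm [ 434.4 -249.5   43.8] toolx [0.942 0.335 0.001] tooly [ 0.002 -0.001 -1.   ] z [-0.335  0.942 -0.001] F [0.  2.1 5.9] T [ 0.29  0.06 -0.03] gap 35.1 j6 -1.02
[3.098e+02 2.000e-01 1.538e+02]
```

```bash
python3 -m inch '[[[0,-5,0,0],[0,-30,0,0],[0,-70,0,0],[10,-105,5,3],[40,-120,20,7],[82,-120,41,11],[125,-120,63,15],[168,-120,85,19.6],[210,-120,106,19.6],[250,-120,126,19.6]]]' && python3 -m inch '[[[30,0,2.5,0],[48,0,4,0],[56,0,5,0],[60,0,5,0],[60,0,5,0],[60,0,5,0]]]' && python3 - <<'E'
from h import *
s=env.get_state();cv2.imwrite('pics/w27.png',env.read_camera('wrist'));show(s)
E
```

```text
clock: 36.2
tcp_pos: [0.6277, -0.0449, 0.1623]
orientation: [-0.707, 0.707, -0.001, -0.0]
wrist_force: [0.6, -1.4, -2.9]
finger_gap: 0.0354
clock: 36.8
tcp_pos: [0.6861, -0.0422, 0.1628]
orientation: [-0.707, 0.707, -0.001, 0.0]
wrist_force: [-0.2, -0.2, -1.7]
finger_gap: 0.035
t 36.8 tcp mm [686.1 -42.2 162.8] toolx [ 1.    -0.001 -0.001] tooly [-0.001 -0.    -1.   ] z [ 0.001  1.    -0.   ] F [-0.2 -0.2 -1.7] T [-0.01 -0.03  0.  ] gap 35.0 j6 -0.18
```

View pics/w27.png

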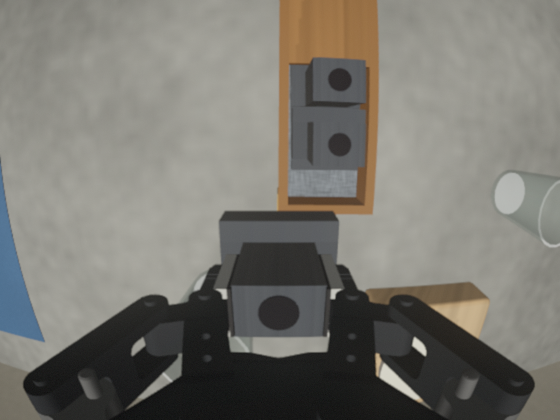

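```bash
python3 -m inch '[[[-5,0,12,0],[-12,0,32,0],[-14,0,40,0],[-14,0,41,0],[-14,0,41,0],[-14,0,41,0]]]' && python3 - <<'E'
from h import *
s=env.get_state();cv2.imwrite('pics/w28.png',env.read_camera('wrist'));show(s)
a=cv2.imread('pics/w28.png')
cv2.imwrite('pics/w28c.png',cv2.resize(a[0:350,200:360],None,fx=3.5,fy=1.7,interpolation=cv2.INTER_CUBIC))
E
```

```text
clock: 37.45
tcp_pos: [0.6733, -0.0007, 0.1629]
orientation: [-0.707, 0.707, -0.0, 0.0]
wrist_force: [0.4, 0.3, -2.0]
finger_gap: 0.0358
t 37.45 tcp mm [673.3  -0.7 162.9] toolx [ 1. -0.  0.] tooly [ 0. -0. -1.] z [ 0.  1. -0.] F [ 0.4  0.3 -2. ] T [ 0.01  0.02 -0.04] gap 35.8 j6 -0.12
```

View pics/w28.png

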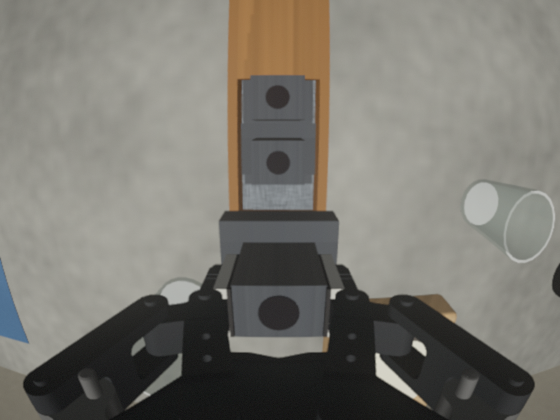

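View pics/w28c.png

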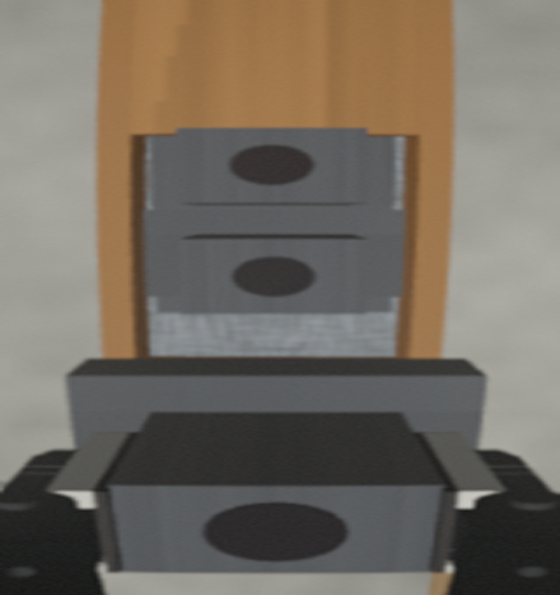

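```bash
python3 - <<'E'
from h import *
s=env.get_state()
st=onplane('wrist',[(278.3,162.5),(277.7,97)],.088,s);print('step,toe',st.round(4))
b=s['tcp_pos'][2]-.0432
h=onplane('wrist',[(278.7,313)],b+.08,s)[0];print('hook hole',h.round(4),(h-st[0]).round(4))
a=cv2.imread('pics/w28.png');print(a[200:225,279].astype(int).sum(1))
Q=onplane('wrist',[(220,220),(338,220)],b+.034,s);print('lip top',Q.round(4),(Q[1]-Q[0])[1].round(4), 'post by lip',(Q[:,0].mean()+.023).round(4))
Q=onplane('wrist',[(225,212),(333,212)],b+.014,s);print('lip bot',Q.round(4),(Q[1]-Q[0])[1].round(4), 'post by lip',(Q[:,0].mean()+.023).round(4))
print('post top edges', onplane('wrist',[(279,286),(279,335)],b+.08,s).round(4))
E
```

```text
step,toe [[ 0.6313 -0.0022  0.088 ]
 [ 0.5872 -0.0026  0.088 ]]
hook hole [ 0.6755 -0.0019  0.1996] [0.0442 0.0003 0.1116]
[413 406 407 403 382 366 379 406 402 331 218 165 149 154 150 154 154 156
 156 156 186 241 276 284 283]
lip top [[ 0.6519 -0.031   0.1536]
 [ 0.6519  0.0275  0.1536]] 0.0585 post by lip 0.6749
lip bot [[ 0.6533 -0.0317  0.1336]
 [ 0.6533  0.0283  0.1336]] 0.06 post by lip 0.6763
post top edges [[ 0.6634 -0.0017  0.1996]
 [ 0.6863 -0.0017  0.1996]]
```

```bash
python3 -m inch '[[[-2,5,0.3,0],[-3.6,20,0.3,0],[-3.6,40,0.3,0],[-3.6,55,0.3,0],[-3.6,65,0.3,0],[-3.6,68,0.3,0],[-3.6,68,0.3,0],[-3.6,68,0.3,0]]]' 30 40 && python3 - <<'E'
from h import *
s=env.get_state();cv2.imwrite('pics/w29.png',env.read_camera('wrist'));show(s)
a=cv2.imread('pics/w29.png')
cv2.imwrite('pics/w29c.png',cv2.resize(a[30:350,190:370],None,fx=4,fy=1.8,interpolation=cv2.INTER_CUBIC))
E
```

```text
clock: 38.3
tcp_pos: [0.6701, -0.0006, 0.0956]
orientation: [-0.707, 0.707, 0.0, 0.001]
wrist_force: [-0.1, -0.2, -2.5]
finger_gap: 0.0352
t 38.3 tcp mm [ 6.701e+02 -6.000e-01  9.560e+01] toolx [ 1.    -0.001  0.001] tooly [ 0.001 -0.    -1.   ] z [ 0.001  1.    -0.   ] F [-0.1 -0.2 -2.5] T [ 0.02  0.01 -0.03] gap 35.2 j6 -0.12
```

View pics/w29c.png

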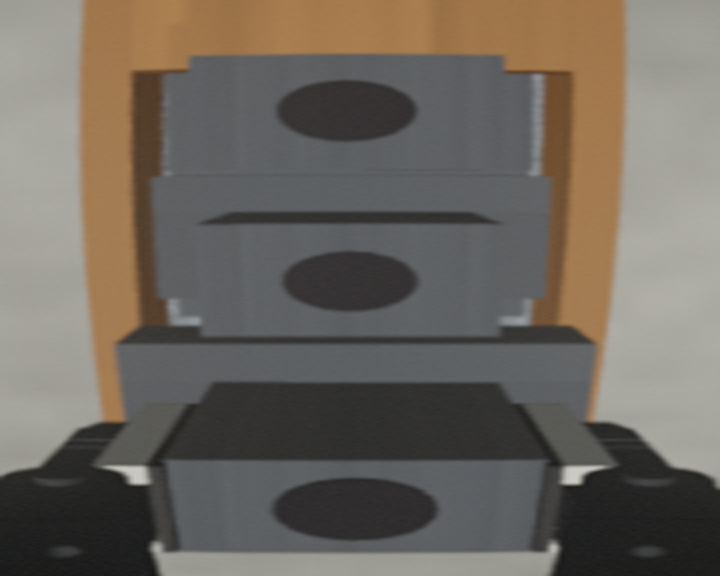

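```bash
python3 - <<'E'
from h import *
s=env.get_state();b=s['tcp_pos'][2]-.0432
f=lambda u,v:(190+u/4,30+v/1.8)
print('step post back',onplane('wrist',[f(350,336)],.088,s).round(4),'hole',onplane('wrist',[f(350,281)],.088,s).round(4))
print('lip top front',onplane('wrist',[f(350,343)],b+.034,s).round(4),'bot',onplane('wrist',[f(350,327)],b+.014,s).round(4))
print('hook hole',onplane('wrist',[f(355,509)],b+.08,s).round(4), 'hook back edge',onplane('wrist',[f(355,550)],b+.08,s).round(4))
print('y: lip',onplane('wrist',[f(118,343),f(594,343)],b+.034,s).round(4)[:,1],'walls',onplane('wrist',[f(95,300),f(610,300)],.042,s).round(4)[:,1])
E
```

```text
step post back [[ 0.6467 -0.002   0.088 ]] hole [[ 0.6316 -0.002   0.088 ]]
lip top front [[ 0.649  -0.0021  0.0866]] bot [[ 0.6501 -0.0021  0.0666]]
hook hole [[ 0.6722 -0.0014  0.1326]] hook back edge [[ 0.6834 -0.0014  0.1326]]
y: lip [-0.0308  0.0282] walls [-0.0424  0.0386]
```

```bash
python3 -m inch '[[[0,3,0,0],[0,7,0,0],[0,11,0,0],[0,15,0,0],[0,19,0,0],[0,22,0,0],[0,25,0,0],[0,28,0,0],[0,28,0,0]]]' && python3 - <<'E'
from h import *
show(env.get_state())
E
```

```text
clock: 39.25
tcp_pos: [0.6692, -0.0004, 0.0662]
orientation: [0.707, -0.707, 0.001, 0.0]
wrist_force: [-0.4, 0.2, -2.6]
finger_gap: 0.0352
t 39.25 tcp mm [ 6.692e+02 -4.000e-01  6.620e+01] toolx [ 1.    -0.001 -0.001] tooly [-0.001  0.    -1.   ] z [0.001 1.    0.   ] F [-0.4  0.2 -2.6] T [ 0.01 -0.02 -0.02] gap 35.2 j6 -0.12
```

```bash
python3 -m inch '[[[0,2,0,0],[0,4,0,0],[0,6,0,0],[0,8,0,0],[0,10,0,0],[0,10,0,0]]]' && python3 - <<'E'
from h import *
show(env.get_state())
E
```

```text
clock: 39.85
tcp_pos: [0.6692, -0.0004, 0.0563]
orientation: [-0.707, 0.707, -0.0, -0.0]
wrist_force: [-1.0, 0.7, -2.3]
finger_gap: 0.0352
t 39.85 tcp mm [ 6.692e+02 -4.000e-01  5.630e+01] toolx [ 1.    -0.001 -0.001] tooly [-0.001 -0.    -1.   ] z [ 0.001  1.    -0.   ] F [-1.   0.7 -2.3] T [-0.01 -0.   -0.02] gap 35.2 j6 -0.12
```

```bash
python3 -m inch '[[[0,1,0,0],[0,2,0,0],[0,3,0,0],[0,4,0,0],[0,5,0,0],[0,6,0,0],[0,7,0,0],[0,7,0,0]]]' && python3 - <<'E'
from h import *
s=env.get_state();show(s);cv2.imwrite('pics/w30.png',env.read_camera('wrist'))
E
```

```text
clock: 40.65
tcp_pos: [0.6697, -0.0004, 0.0518]
orientation: [-0.707, 0.707, 0.0, 0.001]
wrist_force: [-4.6, 1.6, 8.4]
finger_gap: 0.0354
t 40.65 tcp mm [ 6.697e+02 -4.000e-01  5.180e+01] toolx [ 1.    -0.001  0.001] tooly [ 0.001 -0.    -1.   ] z [ 0.001  1.    -0.   ] F [-4.6  1.6  8.4] T [ 0.    0.91 -0.03] gap 35.4 j6 -0.12
```

View pics/w30.png

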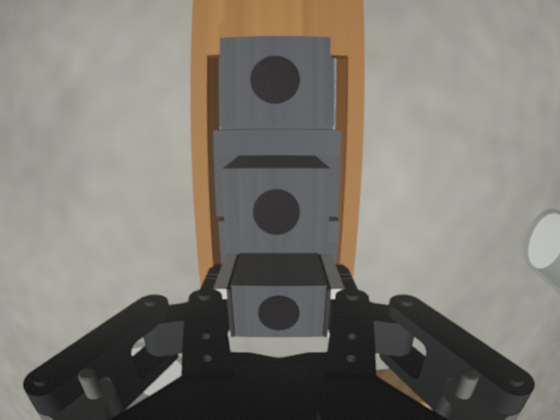

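```bash
python3 -m inch '[[[0,-2,0,0],[0,-2,0,0],[0,-2,0,0]]]' 60 && python3 -m inch '[[[0,-10,0,0],[0,-40,0,0],[-10,-80,0,0],[-30,-110,0,0],[-45,-115,0,0],[-45,-115,0,0],[-45,-115,0,0]]]' && python3 - <<'E'
from h import *
s=env.get_state();show(s);cv2.imwrite('pics/w31.png',env.read_camera('wrist'))
a=env.read_camera('side')[150:290,220:380];cv2.imwrite('pics/s31.png',cv2.resize(a,None,fx=4,fy=4,interpolation=cv2.INTER_CUBIC))
E
```

```text
clock: 41.0
tcp_pos: [0.6698, -0.0005, 0.0519]
orientation: [-0.707, 0.707, -0.0, 0.0]
wrist_force: [-0.4, 0.5, 0.1]
finger_gap: 0.0603
clock: 41.7
tcp_pos: [0.6248, -0.0004, 0.1672]
orientation: [-0.707, 0.707, 0.0, 0.001]
wrist_force: [0.4, 1.5, -1.0]
finger_gap: 0.06
t 41.7 tcp mm [ 6.248e+02 -4.000e-01  1.672e+02] toolx [ 1.    -0.001  0.001] tooly [ 0.001 -0.    -1.   ] z [ 0.001  1.    -0.   ] F [ 0.4  1.5 -1. ] T [ 0.05  0.06 -0.03] gap 60.0 j6 -0.13
```

View pics/w31.png

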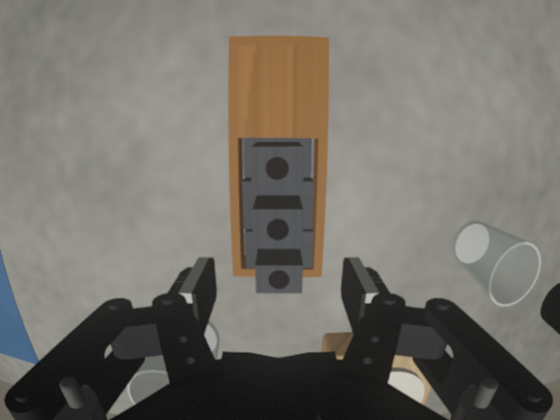

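View pics/s31.png

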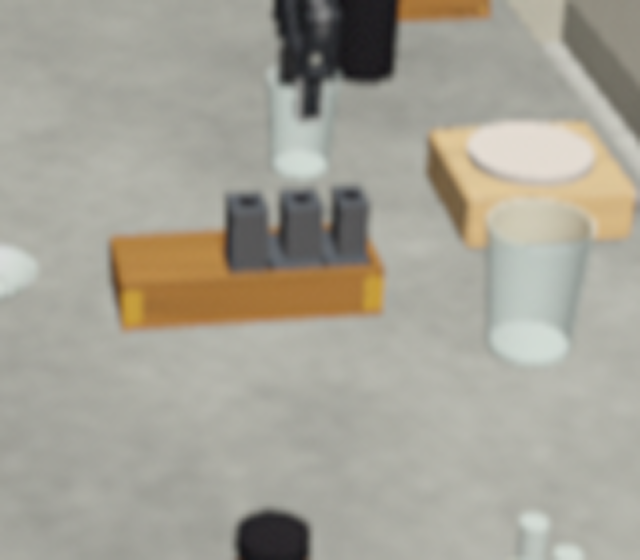

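```bash
python3 - <<'E'
from h import *
s=env.get_state()
a=cv2.imread('pics/w31.png');cv2.imwrite('pics/w31c.png',cv2.resize(a[130:300,220:340],None,fx=5,fy=3.5,interpolation=cv2.INTER_CUBIC))
t=onplane('wrist',[(277.5,168),(278,229.5),(278.7,279.5)],.088,s)
c=onplane('wrist',[(230,37.5),(329,37.5),(322,275.5),(233.5,276)],.042,s);cc=c.mean(0)
print(c.round(4),cc.round(4));print((t-cc).round(4))
e=onplane('wrist',[(279,138)],.042,s);print('via cover',(t-e-[.0195,0,0])[:,0].round(4))
E
```

```text
[[ 0.4825 -0.0411  0.042 ]
 [ 0.4825  0.0398  0.042 ]
 [ 0.6911  0.0384  0.042 ]
 [ 0.6917 -0.043   0.042 ]] [ 0.587  -0.0014  0.042 ]
[[-0.0002 -0.0007  0.046 ]
 [ 0.0441 -0.0004  0.046 ]
 [ 0.0843  0.0001  0.046 ]]
via cover [-0.0008  0.0435  0.0837]
```

View pics/w31c.png

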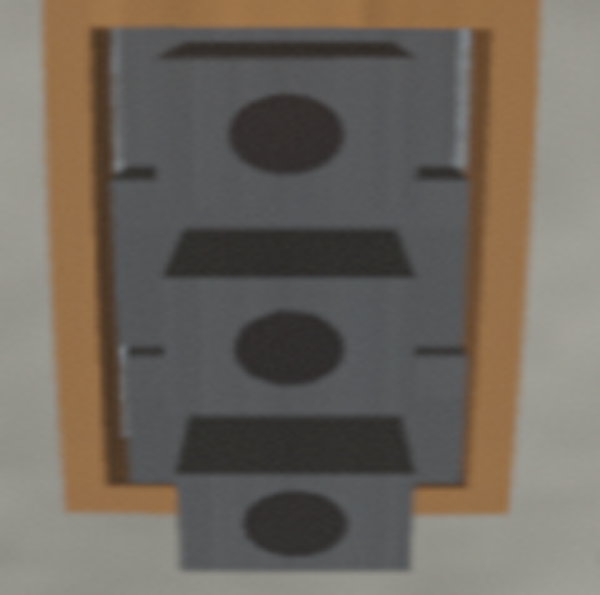

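```bash
python3 - <<'E'
from h import *
show(env.get_state());print(env.hand_in())
E
```

```text
t 41.8 tcp mm [ 6.247e+02 -4.000e-01  1.659e+02] toolx [ 1.    -0.001 -0.001] tooly [-0.001  0.    -1.   ] z [0.001 1.    0.   ] F [ 0.4 -0.5 -0.1] T [ 0.01  0.02 -0.02] gap 60.0 j6 -0.13
the job is handed in; nothing more can be done
None
```

All three mounts are in the case, and I handed the job in at 41.8 s of the 72 s allowed. `hand_in` reports no verdict, so I don't know how it was judged.

- **Toe:** My first try at tilting it, by pressing its heel on the case rim, failed: it did not turn in the grip at about 31 N, so I backed off. I then tilted it to about 22° (estimated) by pushing its tip against the outside of the case wall. After that it slid under the cover, laid flat and was pushed until I felt the end wall at about 8 N.
- **Step:** I set it down just clear of the toe's heel, then slid it in until I felt light contact, with its lip over that heel.
- **Hook:** It went straight down into the gap that was left and reached the floor at about 8 N.

**Last checks:**

| Mount | Post x along the case (mm) | Allowed x (mm) | Off the centre line (mm) |
|---|---|---|---|
| Toe | -0.2 to -0.8 | -2.5 to 4.5 | 0.7 |
| Step | 43.5 to 44.1 | 41.5 to 48.5 | 0.4 |
| Hook | 83.7 to 84.3 | 80.5 to 87.5 | 0.1 |

- **Disagreement:** each x is a range because measuring from the case rim corners and from the cover edge differed by 0.6 mm. Both values are inside the limits.
- **Upright and flat:** in the side picture all three posts stand upright with their tops level. I judged this, and that they sit on the floor, by eye and by touch, not with a tilt measurement.
- **Arm and forces:** the gripper was open and well above the posts at hand-in. The largest wrist force I read was about 31 N, but I only read it between moves.
- **Bystanders:** I saw no glassware or jar move in the pictures, but I did not measure their positions at the end.

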